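# Lock power modules into a burn-in fixture

### The job

Set every power module waiting on the rubber mat into a free station of the burn-in fixture, seated flat between its dowels. Over each seated module swing the strap until its hole lines up with the hole in the lock post, and push a lock pin from the pin stand fully home through both; pull the pins straight up, without tipping or dragging the light stand. When all the modules are locked, and not before, press the start button, and do not disturb the other things on the bench.

Things in the scene. Friction and masses are not known exactly. Their poses are not given: they have to be found in the camera images.
- fixture: Aluminium burn-in plate, 156 x 370 mm and 15 mm thick, fixed to the bench. Origin on the bench under the middle station's nest centre; its x axis runs from the lock posts to the pivot posts (roughly away from the robot), y along the row of three stations, which are 118 mm apart. Plate edges at x -81 and +75 mm, y +-185 mm.
- mat: Black rubber mat on which the modules wait, 270 (x) x 160 (y) x 3 mm, fixed; origin under its centre.
- stand: Light free-standing grey plastic pin stand (80 g), 168 (x) x 46 (y) mm foot, top plate at 45 mm height; origin under its centre. Four holes in a row along its x, at -60, -20, 20 and 60 mm, 9.5 mm wide, in two plates; the four pins stand in them, heads resting on the top plate.
- start (a joint): Start button travel in m: 0 up, 0.006 fully down (about 5 N), springs back.
- start_top (a point): Centre of the top face of the black round start button, 26 mm across, on a grey housing on the fixture plate between two lock posts; it is pressed straight down.
- multimeter: Hand multimeter lying on the bench beyond the fixture, 150 x 75 x 32 mm; bystander.
- mug: White mug, 80 mm across, 90 mm tall; bystander.
- driver: Screwdriver lying on the bench, 190 mm long; bystander.
- nest0 (a point): Centre of station 0's contact pad, on its top (18 mm above the bench); axes as the fixture. A module rests here with its 58 mm length along x, either way round, with 2 mm play on each side between seven round-topped steel dowels 8 mm high; the middle 38 mm of its long sides is free for fingers. The strap's pivot axis is 42 mm to the +x side.
- post0_hole (a point): Mouth of the 9.5 mm vertical hole, 31 mm deep, in station 0's steel lock post (22 x 20 mm, top 46 mm above the bench), 50 mm to the -x side of the nest centre. Strap 0 swings level about its pivot: open, it points about to the fixture's +y (95 to 115 deg from closed); closed, to -x, flat on this post, 2 mm above a module. It can overrun by 20 deg.
- strap0_hole (a point): Centre of the 9.5 mm hole near the free end of strap 0 (steel bar 18 x 6 mm), on its upper face, 52 mm above the bench, 92 mm from the pivot axis; x axis along the strap to the pivot. Its handle is a black round knob 16 mm across, 52 to 70 mm above the bench, 36 mm from this hole towards the pivot. Light friction (0.5 N at the knob) holds the strap where left.
- nest1 (a point): Centre of station 1's contact pad, on its top (18 mm above the bench); axes as the fixture. A module rests here with its 58 mm length along x, either way round, with 2 mm play on each side between seven round-topped steel dowels 8 mm high; the middle 38 mm of its long sides is free for fingers. The strap's pivot axis is 42 mm to the +x side.
- post1_hole (a point): Mouth of the 9.5 mm vertical hole, 31 mm deep, in station 1's steel lock post (22 x 20 mm, top 46 mm above the bench), 50 mm to the -x side of the nest centre. Strap 1 swings level about its pivot: open, it points about to the fixture's +y (95 to 115 deg from closed); closed, to -x, flat on this post, 2 mm above a module. It can overrun by 20 deg.
- strap1_hole (a point): Centre of the 9.5 mm hole near the free end of strap 1 (steel bar 18 x 6 mm), on its upper face, 52 mm above the bench, 92 mm from the pivot axis; x axis along the strap to the pivot. Its handle is a black round knob 16 mm across, 52 to 70 mm above the bench, 36 mm from this hole towards the pivot. Light friction (0.5 N at the knob) holds the strap where left.
- nest2 (a point): Centre of station 2's contact pad, on its top (18 mm above the bench); axes as the fixture. A module rests here with its 58 mm length along x, either way round, with 2 mm play on each side between seven round-topped steel dowels 8 mm high; the middle 38 mm of its long sides is free for fingers. The strap's pivot axis is 42 mm to the +x side.
- post2_hole (a point): Mouth of the 9.5 mm vertical hole, 31 mm deep, in station 2's steel lock post (22 x 20 mm, top 46 mm above the bench), 50 mm to the -x side of the nest centre. Strap 2 swings level about its pivot: open, it points about to the fixture's +y (95 to 115 deg from closed); closed, to -x, flat on this post, 2 mm above a module. It can overrun by 20 deg.
- strap2_hole (a point): Centre of the 9.5 mm hole near the free end of strap 2 (steel bar 18 x 6 mm), on its upper face, 52 mm above the bench, 92 mm from the pivot axis; x axis along the strap to the pivot. Its handle is a black round knob 16 mm across, 52 to 70 mm above the bench, 36 mm from this hole towards the pivot. Light friction (0.5 N at the knob) holds the strap where left.
- module0_mid (a point): Centre of a power converter module: black base with finned aluminium heat sink, 58 (x) x 37 (y) x 26 (z) mm, about 130 g; z up, the point is half-way up. All modules are alike and may be absent; any goes in any station, one to a station.
- module1_mid (a point): Centre of a power converter module: black base with finned aluminium heat sink, 58 (x) x 37 (y) x 26 (z) mm, about 130 g; z up, the point is half-way up. All modules are alike and may be absent; any goes in any station, one to a station.
- module2_mid (a point): Centre of a power converter module: black base with finned aluminium heat sink, 58 (x) x 37 (y) x 26 (z) mm, about 130 g; z up, the point is half-way up. All modules are alike and may be absent; any goes in any station, one to a station.
- pin0_head (a point): Centre of a lock pin's head. Black round head 20 mm across, 28 mm tall (14 mm above and below the point); below it a steel shank 8 mm thick, 35 mm long, the last 8 mm tapering to 3 mm. z along the pin, up. 45 g. All pins are alike; there may be more than needed.
- pin1_head (a point): Centre of a lock pin's head. Black round head 20 mm across, 28 mm tall (14 mm above and below the point); below it a steel shank 8 mm thick, 35 mm long, the last 8 mm tapering to 3 mm. z along the pin, up. 45 g. All pins are alike; there may be more than needed.
- pin2_head (a point): Centre of a lock pin's head. Black round head 20 mm across, 28 mm tall (14 mm above and below the point); below it a steel shank 8 mm thick, 35 mm long, the last 8 mm tapering to 3 mm. z along the pin, up. 45 g. All pins are alike; there may be more than needed.
- pin3_head (a point): Centre of a lock pin's head. Black round head 20 mm across, 28 mm tall (14 mm above and below the point); below it a steel shank 8 mm thick, 35 mm long, the last 8 mm tapering to 3 mm. z along the pin, up. 45 g. All pins are alike; there may be more than needed.
Things that resemble listed ones, but are neither listed nor needed, are in the scene too. What is shaped like the part that bears module1_mid but blue is not meant.

How it is judged (in metres and radians):
On the way, in this order (a step that is already met when the one before it is completed fails the run):
1. every module sits in a station, strap over it, pin fully home (((horizontal distance between module0_mid and nest0 below 0.005 m and z of module0_mid in the frame of nest0 between 0.01 and 0.016 m) or (horizontal distance between module0_mid and nest1 below 0.005 m and z of module0_mid in the frame of nest1 between 0.01 and 0.016 m) or (horizontal distance between module0_mid and nest2 below 0.005 m and z of module0_mid in the frame of nest2 between 0.01 and 0.016 m)) and ((horizontal distance between module1_mid and nest0 below 0.005 m and z of module1_mid in the frame of nest0 between 0.01 and 0.016 m) or (horizontal distance between module1_mid and nest1 below 0.005 m and z of module1_mid in the frame of nest1 between 0.01 and 0.016 m) or (horizontal distance between module1_mid and nest2 below 0.005 m and z of module1_mid in the frame of nest2 between 0.01 and 0.016 m)) and ((horizontal distance between module2_mid and nest0 below 0.005 m and z of module2_mid in the frame of nest0 between 0.01 and 0.016 m) or (horizontal distance between module2_mid and nest1 below 0.005 m and z of module2_mid in the frame of nest1 between 0.01 and 0.016 m) or (horizontal distance between module2_mid and nest2 below 0.005 m and z of module2_mid in the frame of nest2 between 0.01 and 0.016 m)) and (horizontal distance between each of module0_mid, module1_mid, module2_mid and nest0 above 0.005 m or horizontal distance between strap0_hole and post0_hole below 0.004 m) and (horizontal distance between each of module0_mid, module1_mid, module2_mid and nest1 above 0.005 m or horizontal distance between strap1_hole and post1_hole below 0.004 m) and (horizontal distance between each of module0_mid, module1_mid, module2_mid and nest2 above 0.005 m or horizontal distance between strap2_hole and post2_hole below 0.004 m) and (horizontal distance between each of module0_mid, module1_mid, module2_mid and nest0 above 0.005 m or (horizontal distance between pin0_head and post0_hole below 0.004 m and z of pin0_head in the frame of strap0_hole below 0.017 m) or (horizontal distance between pin1_head and post0_hole below 0.004 m and z of pin1_head in the frame of strap0_hole below 0.017 m) or (horizontal distance between pin2_head and post0_hole below 0.004 m and z of pin2_head in the frame of strap0_hole below 0.017 m) or (horizontal distance between pin3_head and post0_hole below 0.004 m and z of pin3_head in the frame of strap0_hole below 0.017 m)) and (horizontal distance between each of module0_mid, module1_mid, module2_mid and nest1 above 0.005 m or (horizontal distance between pin0_head and post1_hole below 0.004 m and z of pin0_head in the frame of strap1_hole below 0.017 m) or (horizontal distance between pin1_head and post1_hole below 0.004 m and z of pin1_head in the frame of strap1_hole below 0.017 m) or (horizontal distance between pin2_head and post1_hole below 0.004 m and z of pin2_head in the frame of strap1_hole below 0.017 m) or (horizontal distance between pin3_head and post1_hole below 0.004 m and z of pin3_head in the frame of strap1_hole below 0.017 m)) and (horizontal distance between each of module0_mid, module1_mid, module2_mid and nest2 above 0.005 m or (horizontal distance between pin0_head and post2_hole below 0.004 m and z of pin0_head in the frame of strap2_hole below 0.017 m) or (horizontal distance between pin1_head and post2_hole below 0.004 m and z of pin1_head in the frame of strap2_hole below 0.017 m) or (horizontal distance between pin2_head and post2_hole below 0.004 m and z of pin2_head in the frame of strap2_hole below 0.017 m) or (horizontal distance between pin3_head and post2_hole below 0.004 m and z of pin3_head in the frame of strap2_hole below 0.017 m))), for 0.3 s.
2. the start button is pressed down (value of joint start above 0.004 m), for 0.05 s.
At the end, for the whole second after the job is handed in: Each module is within 5 mm of a nest centre and flat (3 mm); there the strap hole is within 4 mm of the post hole and a pin stands in both, its head within 3 mm of resting on the strap; after that the start button was pressed 4 mm or more and is up again; the pin stand is upright (all of step 1 and value of joint start below 0.002 m and angle between stand's own z axis and vertical below 0.1 rad); the robot touches nothing.
It fails at once if the pin stand is tipped by more than 15 degrees (angle between stand's own z axis and vertical above 0.26 rad).
It fails at once if the pin stand is dragged more than 5 cm (distance of stand from where it was at the start of the episode above 0.05 m).
It fails at once if the start button is pressed before every module is locked (value of joint start above 0.004 m and not (((horizontal distance between module0_mid and nest0 below 0.005 m and z of module0_mid in the frame of nest0 between 0.01 and 0.016 m) or (horizontal distance between module0_mid and nest1 below 0.005 m and z of module0_mid in the frame of nest1 between 0.01 and 0.016 m) or (horizontal distance between module0_mid and nest2 below 0.005 m and z of module0_mid in the frame of nest2 between 0.01 and 0.016 m)) and ((horizontal distance between module1_mid and nest0 below 0.005 m and z of module1_mid in the frame of nest0 between 0.01 and 0.016 m) or (horizontal distance between module1_mid and nest1 below 0.005 m and z of module1_mid in the frame of nest1 between 0.01 and 0.016 m) or (horizontal distance between module1_mid and nest2 below 0.005 m and z of module1_mid in the frame of nest2 between 0.01 and 0.016 m)) and ((horizontal distance between module2_mid and nest0 below 0.005 m and z of module2_mid in the frame of nest0 between 0.01 and 0.016 m) or (horizontal distance between module2_mid and nest1 below 0.005 m and z of module2_mid in the frame of nest1 between 0.01 and 0.016 m) or (horizontal distance between module2_mid and nest2 below 0.005 m and z of module2_mid in the frame of nest2 between 0.01 and 0.016 m)) and (horizontal distance between each of module0_mid, module1_mid, module2_mid and nest0 above 0.005 m or horizontal distance between strap0_hole and post0_hole below 0.004 m) and (horizontal distance between each of module0_mid, module1_mid, module2_mid and nest1 above 0.005 m or horizontal distance between strap1_hole and post1_hole below 0.004 m) and (horizontal distance between each of module0_mid, module1_mid, module2_mid and nest2 above 0.005 m or horizontal distance between strap2_hole and post2_hole below 0.004 m) and (horizontal distance between each of module0_mid, module1_mid, module2_mid and nest0 above 0.005 m or (horizontal distance between pin0_head and post0_hole below 0.004 m and z of pin0_head in the frame of strap0_hole below 0.017 m) or (horizontal distance between pin1_head and post0_hole below 0.004 m and z of pin1_head in the frame of strap0_hole below 0.017 m) or (horizontal distance between pin2_head and post0_hole below 0.004 m and z of pin2_head in the frame of strap0_hole below 0.017 m) or (horizontal distance between pin3_head and post0_hole below 0.004 m and z of pin3_head in the frame of strap0_hole below 0.017 m)) and (horizontal distance between each of module0_mid, module1_mid, module2_mid and nest1 above 0.005 m or (horizontal distance between pin0_head and post1_hole below 0.004 m and z of pin0_head in the frame of strap1_hole below 0.017 m) or (horizontal distance between pin1_head and post1_hole below 0.004 m and z of pin1_head in the frame of strap1_hole below 0.017 m) or (horizontal distance between pin2_head and post1_hole below 0.004 m and z of pin2_head in the frame of strap1_hole below 0.017 m) or (horizontal distance between pin3_head and post1_hole below 0.004 m and z of pin3_head in the frame of strap1_hole below 0.017 m)) and (horizontal distance between each of module0_mid, module1_mid, module2_mid and nest2 above 0.005 m or (horizontal distance between pin0_head and post2_hole below 0.004 m and z of pin0_head in the frame of strap2_hole below 0.017 m) or (horizontal distance between pin1_head and post2_hole below 0.004 m and z of pin1_head in the frame of strap2_hole below 0.017 m) or (horizontal distance between pin2_head and post2_hole below 0.004 m and z of pin2_head in the frame of strap2_hole below 0.017 m) or (horizontal distance between pin3_head and post2_hole below 0.004 m and z of pin3_head in the frame of strap2_hole below 0.017 m)))).
It fails at once if the multimeter, mug or screwdriver is moved by more than 3 cm (distance of any of multimeter, mug, driver from where it was at the start of the episode above 0.03 m).
Of module0, module1, module2 only 2 to 3 are there at a start; the rules pass over those that are not, and their reading is None.
At some moment in a run one of module0, module1, module2 may be knocked a few centimetres aside while the robot is not near it.
It also fails if it takes over 210 s, if anything falls off the work surface, if the arm or the gripper's body presses on something with over 40 N, if the wrist force passes 120 N, or if a joint passes its speed limit or range.

### The arm

A 7-joint arm with a two-finger parallel gripper is mounted at the origin on the work surface. World frame = base frame: x ahead of the robot, y to its left, z up, the work surface at z = 0. Lengths are in mm, angles in rad, forces in N, time in s.
With the tool pointing down it reaches from about 400 to 850 mm from the base axis. Payload 10.4 kg.
Tool frame: the origin (TCP) lies at the very end of the fingers, on their centre line; the grasp point (between the pads) lies 19 mm behind it; z points along the fingers, y is the direction in which the jaws open and shut (so a half turn about z gives the same grasp; the last joint's range is limited). The gripper opens to 87 mm and grips with 3 to 60 N. Pads are 19 mm wide; open, the fingers measure 117 mm over their backs; the gripper's body (75 mm by 190 mm) begins 51 mm behind the grasp point.
Start: joints at [1.257, 0.332, -0.065, 1.46, 0.022, 1.35, -0.088], TCP at [179.221, -598.775, 222.576] pointing down, gripper open.
Joint ranges: [-2.6, 2.6], [-0.5, 2.12], [-1.47, 1.34], [0.16, 2.42], [-1.27, 4.41], [0.06, 2.06], [-2.6, 2.6]. Speed limits (rad/s): [2.22, 2.22, 2.79, 2.79, 3.14, 3.14, 3.14].

### API

Orientations are given as [roll, pitch, yaw] about the fixed x, y, z axes, in that order (R = Rz(yaw) Ry(pitch) Rx(roll)).
In Python, from bench import sensors, cams, job_done gives the robot as it stands.
- The arm moves only by the tool servo_tool, never from a script. Its argument "moves" is text: rows parted by semicolons, each of 7 numbers parted by spaces: the opening, from 0 (shut) to 1 (fully open), then the shift along the tool's x, y, z in mm, then the turn, a rotation vector about the tool's x, y, z in degrees. In form: claw dx dy dz rx ry rz; .... A call has exactly 5 rows; each row is the pose to reach, as a shift and turn from the pose measured when the call began, along the tool's axes at that moment; what a row does not reach only later rows make up. A row lasts 1/10 s, in which the tool goes at most 50 mm and 8.59 degrees, less where a joint would pass 70% of its speed; a pose out of reach is approached as far as the arm can. A call with a gripper value outside its range is refused whole. The fingers move at their own pace and stop on an object; "grip_force" is the grip in N (left out, the last holds). Time passes only in rows, so rows that repeat a pose let the fingers close, or fill a call up. It gives the time, the measured TCP pose, the force and the opening at its end, in the units of the state.
- sensors.state(): the state, without advancing time (a new reading comes with each control period).
- cams.get_image(name): name is "side" or "top" or "wrist"; returns a dict with "frame" (400x640x3 uint8, red, green, blue), "fx", "fy", "cx", "cy" (pixels), "R" (3x3) and "t" (3): a world point X has camera coordinates R X + t. Camera axes: x right, y down, z forward; pixel columns grow to the right and rows downward; lengths in mm; the calibration is good to about 2 mm. A picture is of the moment at which its call begins. There is no depth.
- job_done(): hands the job in, once; it reports no verdict.
The state is a dict: "t": time; "qpos": joint angles; "joint_vel": joint speeds; "tau": joint torques, N m; "tool_pos": TCP position; "ee_rot": TCP orientation; "wrist_force": force on the tool from outside, world axes, zero at the start; "wrist_torque": the same for the moment, N m; "width": opening from 0.0 (shut) to 1.0 (fully open).
Only numpy, scipy, OpenCV 4.12 (cv2) and the standard library are available. Lean on these libraries where they do the work, as an engineer would, in place of code of your own. Each camera call takes 0.05 s, during which the arm holds its last target.

## Working session

There is one attempt and no reset: what is moved stays moved. The work goes in short steps, Python scripts to look and compute and a tool call to move; the robot and the scene stay as the last step left them, time stands still between calls to the robot, and variables do not carry over. Pictures are saved under pics/ and viewed, and the job is handed in when it is done.

Besides the shell and the picture viewer there is one more tool, called after ">>>" as a command line: name --argument value ..., lists and objects as JSON in quotes. servo_tool: Moves the arm, as the interface text tells. Its arguments: {"type":"object","properties":{"moves":{"type":"string"},"grip_force":{"type":"number"}},"required":["moves"]}

```bash
mkdir -p pics; ls; python3 - <<'E'
from bench import sensors, cams
import cv2,numpy as np
print(sensors.state())
for n in ["side","top","wrist"]:
    d=cams.get_image(n); cv2.imwrite(f"pics/a_{n}.png",d["frame"][:,:,::-1])
    print(n,d["fx"],d["fy"],d["cx"],d["cy"],np.round(d["R"],4).tolist(),np.round(d["t"],1))
E
```

```text
pics
{'t': 0.0, 'qpos': array([ 1.25737948,  0.33286129, -0.06469265,  1.46099151,  0.02160314,
        1.34988718, -0.08847771]), 'joint_vel': array([-2.59519942e-04, -1.14502126e-03,  1.74760880e-03,  2.38296688e-04,
       -1.72006586e-05,  2.18671545e-04, -2.73831617e-04]), 'tau': array([-2.21615501e-04, -6.23252320e+01,  2.47326004e-02, -3.89892662e+01,
       -6.13116869e-02,  3.96941090e-02,  1.58159460e-04]), 'tool_pos': array([ 179.08070683, -598.37053647,  221.73656566]), 'ee_rot': array([-3.14014283e+00,  7.45263405e-05,  2.90854980e-01]), 'wrist_force': array([ 0.34358679,  0.86297017, -0.16850829]), 'wrist_torque': array([ 0.01571964,  0.00479493, -0.05316152]), 'width': 0.9982840376445227}
side 409.89889847268654 409.89889847268654 314.6178739817414 198.89579785631156 [[-0.883, -0.4694, 0.0042], [-0.2301, 0.4249, -0.8755], [0.4091, -0.7741, -0.4831]] [ 419.8  205.2 1028.9]
top 456.1310633041003 456.1310633041003 315.40304052807056 199.2888743227777 [[-0.0212, -0.9998, 0.0044], [-0.9953, 0.0207, -0.0949], [0.0947, -0.0064, -0.9955]] [ -29.2  532.  1264.3]
wrist 320.76609660228024 320.76609660228024 321.1736273638516 202.4697007446648 [[0.2878, -0.9577, -0.0013], [-0.919, -0.2766, 0.2808], [-0.2693, -0.0796, -0.9598]] [-624.8  -36.5  391.1]
```

View pics/a_side.png

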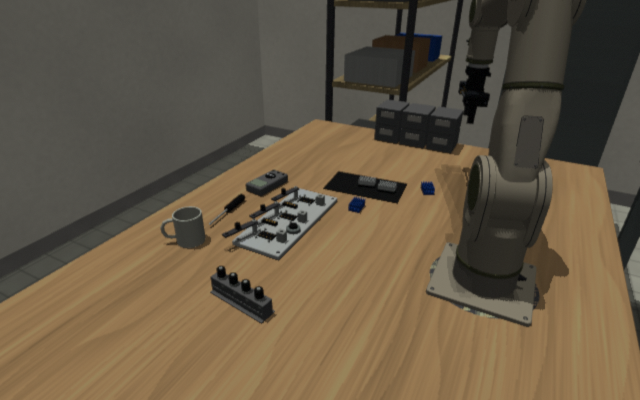

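View pics/a_top.png

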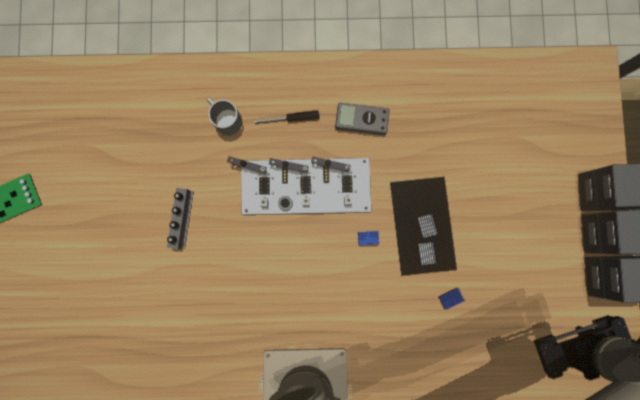

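View pics/a_wrist.png

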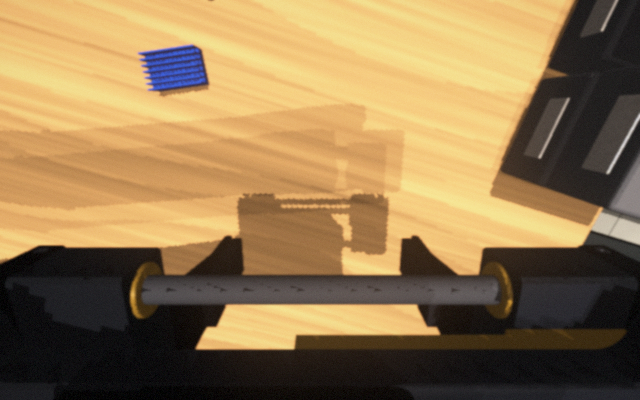

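The overview shows two modules on the mat at top px (427,226) and (427,253). The lookalikes are blue blocks at (368,238) and (452,298), which I exclude by colour. The stand has four pins at (180,195) to (172,241), and the fixture is at (306,187). Next, enlarged crops.

```bash
cat > h.py <<'E'
from bench import sensors, cams
import cv2,numpy as np
from scipy.spatial.transform import Rotation as Ro
def snap(n,f=None,crop=None,s=1):
    d=cams.get_image(n)
    if f:
        im=d["frame"][:,:,::-1]
        if crop: x0,y0,x1,y1=crop; im=im[y0:y1,x0:x1]
        im=cv2.resize(im,None,fx=s,fy=s,interpolation=cv2.INTER_CUBIC)
        cv2.imwrite("pics/"+f,im)
    return d
def proj(d,X):
    X=np.atleast_2d(np.array(X,float)); c=X@np.array(d["R"]).T+np.array(d["t"])
    return np.c_[d["fx"]*c[:,0]/c[:,2]+d["cx"], d["fy"]*c[:,1]/c[:,2]+d["cy"]]
def ray(d,uv):
    R=np.array(d["R"]); o=-R.T@np.array(d["t"])
    v=R.T@np.array([(uv[0]-d["cx"])/d["fx"],(uv[1]-d["cy"])/d["fy"],1.]); return o,v/np.linalg.norm(v)
def atz(d,uv,z):
    o,v=ray(d,uv); return o+v*(z-o[2])/v[2]
def tri(obs):
    A=np.zeros((3,3));b=np.zeros(3)
    for d,uv in obs:
        o,v=ray(d,uv);P=np.eye(3)-np.outer(v,v);A+=P;b+=P@o
    X=np.linalg.solve(A,b)
    return X,[np.round(proj(d,X)[0]-uv,1).tolist() for d,uv in obs]
def toolmove(target_pos,target_yaw_deg=None):
    s=sensors.state(); R=Ro.from_euler('xyz',s["ee_rot"]).as_matrix()
    dp=R.T@(np.array(target_pos)-s["tool_pos"])
    out=[np.round(dp,1).tolist()]
    if target_yaw_deg is not None:
        Rt=Ro.from_euler('xyz',[np.pi,0,np.radians(target_yaw_deg)]).as_matrix()
        out.append(np.round(np.degrees(Ro.from_matrix(R.T@Rt).as_rotvec()),2).tolist())
    print("from",np.round(s["tool_pos"],1),"yaw",round(np.degrees(s["ee_rot"][2]),2),"t",round(s["t"],2)); print("move",out)
E
python3 - <<'E'
from h import *
import pickle
d=snap("top","b_fix.png",(220,140,390,230),4.5); snap("top","b_mat.png",(350,160,480,320),3.7); snap("top","b_st.png",(140,170,220,270),5)
for n,uv,z in [("mat1",(427,226),29),("mat2",(427,253),29),("fixc",(306,187),15),("st1",(180,195),73),("st4",(172,241),73),("btn",(285,203),30)]:
    print(n,np.round(atz(d,uv,z)))
print(proj(d,[[550,0,15],[560,0,15]]))
pickle.dump(d,open("top.pkl","wb"));pickle.dump(snap("side"),open("side.pkl","wb"))
E
```

```text
mat1 [ 449. -352.   29.]
mat2 [ 374. -349.   29.]
fixc [568. -14.  15.]
st1 [546. 328.  73.]
st4 [422. 349.  73.]
btn [522.  45.  30.]
[[301.11467417 193.40398481]
 [301.05080883 189.92256987]]
```

```bash
python3 -c "
import cv2
a=cv2.imread('pics/a_side.png')
cv2.imwrite('pics/b_side.png',cv2.resize(a[165:265,195:435],None,fx=3.3,fy=3.3,interpolation=cv2.INTER_CUBIC))"
```

```text
(no output)
```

View pics/b_fix.png

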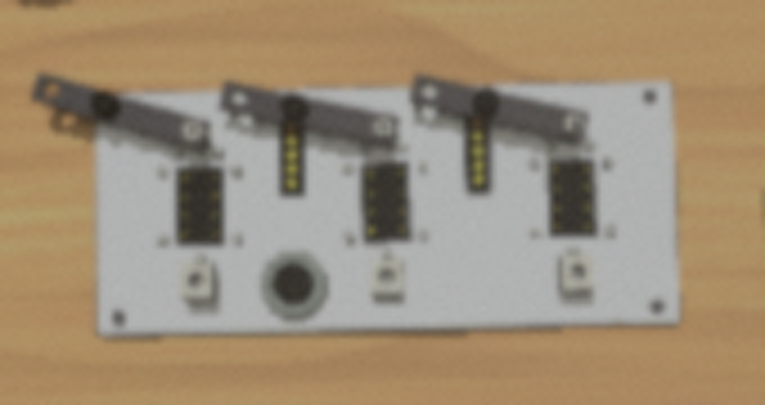

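View pics/b_mat.png

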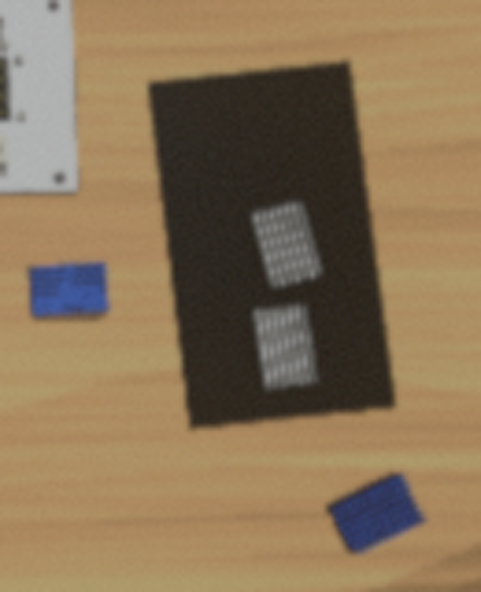

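View pics/b_st.png

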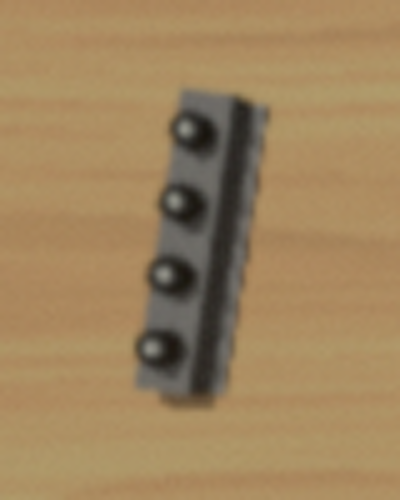

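View pics/b_side.png

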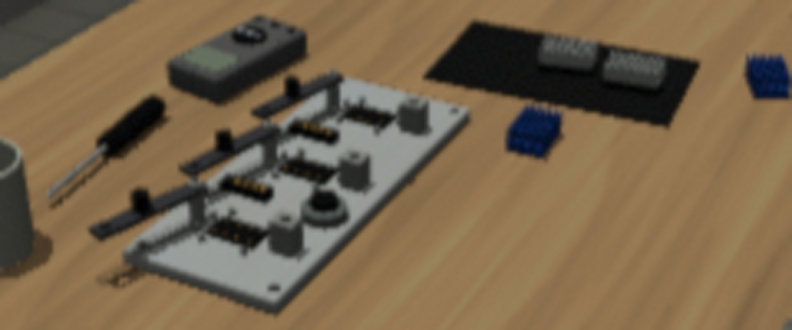

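```bash
python3 - <<'E'
from h import *
import pickle
d=pickle.load(open("top.pkl","rb"))
px=lambda p,o,s:(p[0]/s+o[0],p[1]/s+o[1])
cs=[atz(d,px(p,(219.9,139.9),4.5),15)[:2] for p in [(95,95),(668,82),(680,323),(98,335)]]
# local: left=+y top=+x
loc=np.array([[75,185],[75,-185],[-81,-185],[-81,185]],float)
cs=np.array(cs); print(cs.round(1))
A=cs-cs.mean(0);B=loc-loc.mean(0)
th=np.arctan2((B[:,0]*A[:,1]-B[:,1]*A[:,0]).sum(),(B*A).sum()); R=np.array([[np.cos(th),-np.sin(th)],[np.sin(th),np.cos(th)]])
t=cs.mean(0)-R@loc.mean(0); print("fix",t,np.degrees(th),(loc@R.T+t-cs).round(1).tolist())
for n,c in [("m1",[(252,211),(301,202),(322,274),(276,287)]),("m2",[(254,309),(305,304),(317,382),(266,389)])]:
    P=np.array([atz(d,px(p,(350,160),3.7),29)[:2] for p in c]); print(n,P.mean(0).round(1), [np.degrees(np.arctan2(*(P[a]-P[b])[::-1])).round(1) for a,b in [(0,3),(1,2)]],np.linalg.norm(P-np.roll(P,1,0),axis=1).round(0))
for p in [(190,130),(181,204),(171,277),(160,350)]: print("pin",atz(d,px(p,(140,170),5),66).round(1))
toolmove([400,-350,250],10)
E
```

```text
[[ 647.1  170.8]
 [ 648.  -195.2]
 [ 493.6 -197.8]
 [ 493.7  169.8]]
fix [573.61601397 -13.08676835] 0.15780005572007766 [[1.0, 1.3], [1.1, -2.7], [-0.5, -0.5], [-1.6, 1.9]]
m1 [ 449.7 -354. ] [np.float64(15.2), np.float64(13.8)] [60. 38. 57. 36.]
m2 [ 372.6 -348.9] [np.float64(6.2), np.float64(6.2)] [60. 39. 59. 39.]
pin [544.3 335.6  66. ]
pin [503.8 340.2  66. ]
pin [464.1 345.3  66. ]
pin [424.7 351.   66. ]
from [ 179.2 -598.7  222.4] yaw 16.66 t 0.35
move [[282.9, -175.0, -27.6], [-0.02, 0.0, 6.66]]
```

>>> servo_tool --moves "1 50 -35 -10 0 0 3; 1 100 -65 -20 0 0 6; 1 150 -100 -28 0 0 6.7; 1 190 -130 -28 0 0 6.7; 1 235 -150 -28 0 0 6.7"

```text
t: 0.85
tool_pos: [340.2, -408.1, 250.5]
ee_rot: [3.141, -0.0, 0.173]
wrist_force: [1.1, -0.8, -0.0]
width: 0.999
```

```bash
python3 -c "
from h import *
toolmove([400,-350,250],10)"
```

```text
from [ 340.2 -408.1  250.5] yaw 9.93 t 0.85
move [[68.9, -46.9, 0.5], [0.06, -0.01, -0.07]]
```

>>> servo_tool --moves "1 35 -24 0 0 0 0; 1 69 -47 0 0 0 0; 1 69 -47 0 0 0 0; 1 69 -47 0 0 0 0; 1 69 -47 0 0 0 0"

```text
t: 1.35
tool_pos: [399.2, -350.9, 250.4]
ee_rot: [3.14, 0.0, 0.172]
wrist_force: [0.5, -0.1, 0.9]
width: 1.0
```

```bash
python3 -c "
from h import *
import pickle
d=snap('wrist','c1.png'); pickle.dump(d,open('c1.pkl','wb'))
for X in [[449.7,-354,29],[372.6,-348.9,29]]: print(proj(d,X))
s=sensors.state();print(s['tool_pos'],s['ee_rot'])"
```

```text
[[330.42769984 131.97602545]]
[[315.17396752 193.8810917 ]]
[ 399.02663351 -351.03032932  250.39511305] [3.14049160e+00 1.79949621e-04 1.71167655e-01]
```

View pics/c1.png

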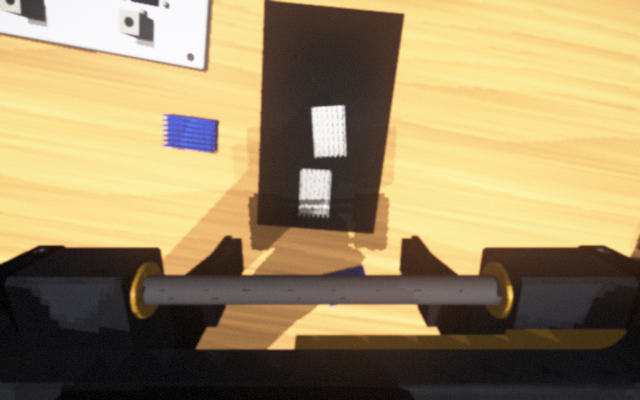

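The wrist view shows two silver finned modules on the mat, at (329,131) and (315,193). The blue one at (190,132) is not a target. I'll read the corners from a close crop.

```bash
python3 -c "
import cv2
a=cv2.imread('pics/c1.png')
cv2.imwrite('pics/c1z.png',cv2.resize(a[90:235,270:390],None,fx=5,fy=4,interpolation=cv2.INTER_CUBIC)[:, :])"
```

```text
(no output)
```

View pics/c1z.png

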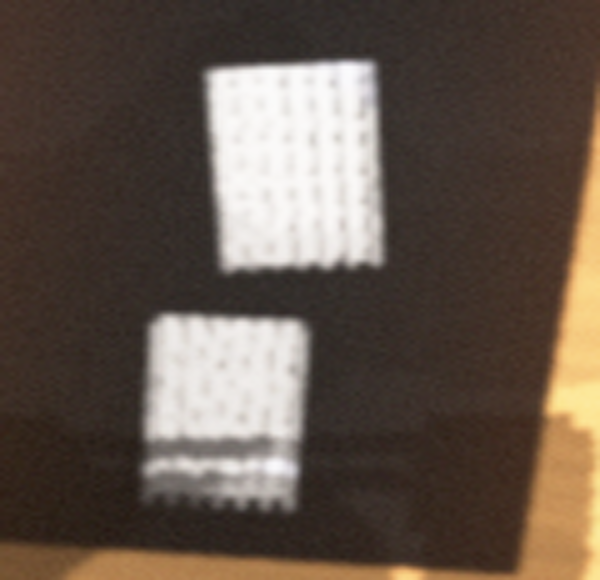

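```bash
python3 - <<'E'
from h import *
import pickle
d=pickle.load(open('c1.pkl','rb')); T=pickle.load(open('top.pkl','rb'))
for n,c,tc in [("far",[(207,70),(376,62),(384,266),(220,272)],[(252,211),(301,202),(322,274),(276,287)]),("near",[(150,318),(306,320),(296,508),(144,504)],[(254,309),(305,304),(317,382),(266,389)])]:
    u=[(x/5+270-.4,y/4+90-.4) for x,y in c]; P=np.array([atz(d,p,29)[:2] for p in u])
    print(n,P.mean(0).round(1),[np.degrees(np.arctan2(*(P[a]-P[b])[::-1])).round(1) for a,b in [(0,3),(1,2)]],np.linalg.norm(P-np.roll(P,1,0),axis=1).round(0))
    X=[tri([(d,a),(T,(x/3.7+350-.4,y/3.7+160-.4))]) for a,(x,y) in zip(u,tc)]
    print("tri z",[round(x[0][2],1) for x in X], np.mean([x[0] for x in X],0).round(1))
toolmove([450,-354,100],13.5)
E
```

```text
far [ 449.3 -352.3] [np.float64(12.5), np.float64(13.0)] [58. 39. 59. 39.]
tri z [np.float64(30.6), np.float64(27.2), np.float64(35.0), np.float64(40.9)] [ 450.4 -352.    33.4]
near [ 373.3 -347.8] [np.float64(7.4), np.float64(8.0)] [59. 38. 60. 38.]
tri z [np.float64(32.8), np.float64(30.7), np.float64(28.1), np.float64(28.9)] [ 373.6 -347.7   30.1]
from [ 399.  -351.   250.4] yaw 9.81 t 1.4
move [[49.7, 11.4, 150.4], [0.06, 0.01, -3.69]]
```

>>> servo_tool --moves "0.8 25 5 50 0 0 -3.2; 0.8 49 10 100 0 0 -3.2; 0.8 49 10 150 0 0 -3.2; 0.8 49 10 170 0 0 -3.2; 0.8 49 10 180 0 0 -3.2"

```text
t: 1.9
tool_pos: [446.4, -352.5, 66.7]
ee_rot: [-3.138, 0.004, 0.225]
wrist_force: [-1.4, 0.2, 0.8]
width: 0.803
```

```bash
python3 -c "
from h import *
toolmove([449.5,-352.5,7],13)
d=snap('wrist','c2.png')"
```

```text
from [ 446.4 -352.5   66.7] yaw 12.91 t 1.9
move [[3.3, 0.9, 59.7], [-0.18, 0.24, -0.09]]
```

View pics/c2.png

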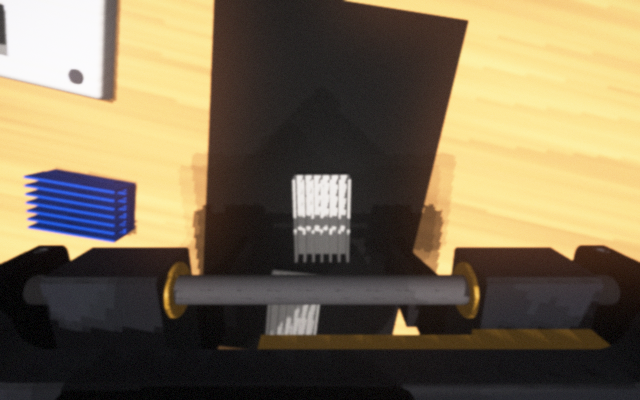

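The far module is aligned and centred between the fingers (columns 293–351). Going down to grasp it.

>>> servo_tool --moves "0.8 3 1 20 0 0 0; 0.8 3 1 40 0 0 0; 0.8 3 1 55 0 0 0; 0.8 3 1 59 0 0 0; 0.8 3 1 59 0 0 0" --grip_force 25

```text
t: 2.45
tool_pos: [449.7, -353.4, 8.9]
ee_rot: [-3.14, 0.003, 0.225]
wrist_force: [0.3, 0.4, -0.1]
width: 0.798
```

>>> servo_tool --moves "0.2 0 0 0 0 0 0; 0.2 0 0 0 0 0 0; 0.2 0 0 0 0 0 0; 0.2 0 0 0 0 0 0; 0.2 0 0 0 0 0 0" --grip_force 25

```text
t: 2.95
tool_pos: [449.8, -353.3, 9.0]
ee_rot: [-3.139, 0.003, 0.225]
wrist_force: [-1.6, 1.2, 1.5]
width: 0.434
```

>>> servo_tool --moves "0.2 0 0 -20 0 0 0; 0.2 0 0 -60 0 0 0; 0.2 0 0 -100 0 0 0; 0.2 0 0 -100 0 0 0; 0.2 0 0 -100 0 0 0"

```text
t: 3.45
tool_pos: [450.4, -353.7, 109.6]
ee_rot: [-3.141, 0.002, 0.225]
wrist_force: [-0.4, 0.8, -1.6]
width: 0.42
```

```bash
python3 -c "
from h import *
d=snap('wrist','c3.png'); toolmove([570,-131,150],0)"
```

```text
from [ 449.7 -353.2  108.3] yaw 12.89 t 3.5
move [[166.7, -189.9, -41.8], [-0.13, 0.24, 12.89]]
```

View pics/c3.png

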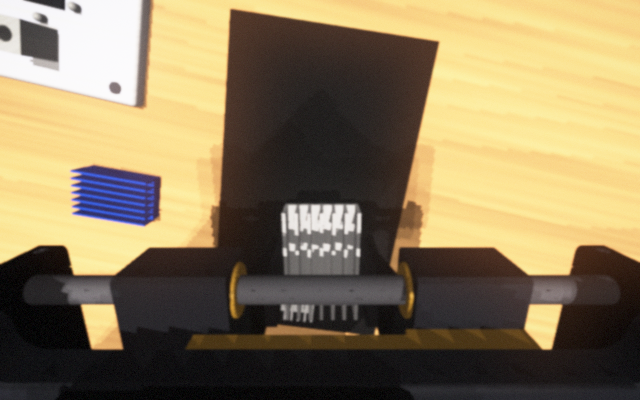

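>>> servo_tool --moves "0.2 10 -30 -40 0 0 5; 0.2 30 -80 -70 0 0 10; 0.2 50 -125 -75 0 0 12.9; 0.2 75 -170 -75 0 0 12.9; 0.2 100 -210 -75 0 0 12.9"

```text
t: 4.0
tool_pos: [497.1, -133.2, 182.4]
ee_rot: [-3.14, 0.006, -0.001]
wrist_force: [1.8, -0.3, -2.9]
width: 0.424
```

```bash
python3 -c "
from h import *
import pickle
d=snap('wrist','c4.png'); pickle.dump(d,open('c4.pkl','wb')); toolmove([500,-131,150],0)"
```

```text
from [ 499.8 -123.4  182.6] yaw 0.53 t 4.05
move [[0.3, 7.8, 32.5], [-0.35, 0.27, 0.53]]
```

View pics/c4.png

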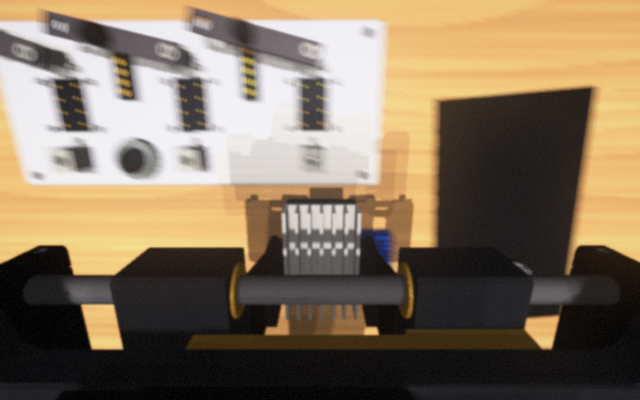

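```bash
python3 -c "
from h import *
import pickle
for i in range(4): d=snap('wrist')
d=snap('wrist','c5.png'); pickle.dump(d,open('c5.pkl','wb')); toolmove([500,-131,150],0)
a=d['frame'][:,:,::-1]
cv2.imwrite('pics/c5z.png',cv2.resize(a[20:190,240:410],None,fx=3.5,fy=3.5,interpolation=cv2.INTER_CUBIC))
cv2.imwrite('pics/c5y.png',cv2.resize(a[20:190,10:240],None,fx=3.4,fy=3.4,interpolation=cv2.INTER_CUBIC))"
```

```text
from [ 496.9 -136.3  182.2] yaw -0.1 t 4.3
move [[3.4, -5.2, 32.2], [-0.12, 0.39, -0.1]]
```

View pics/c5z.png

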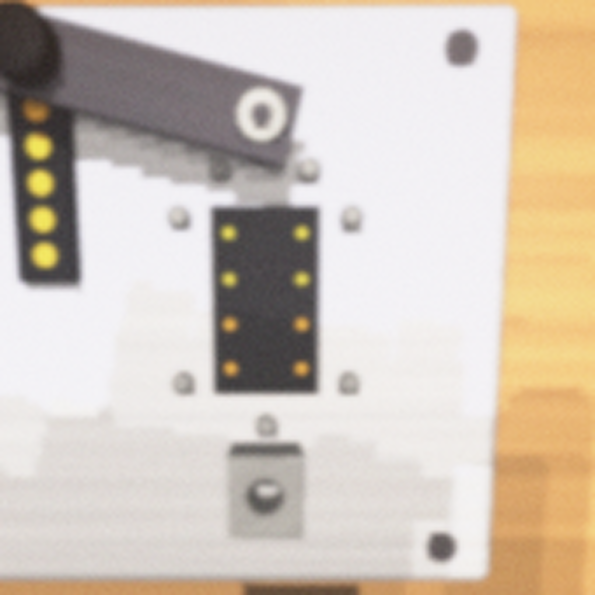

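View pics/c5y.png

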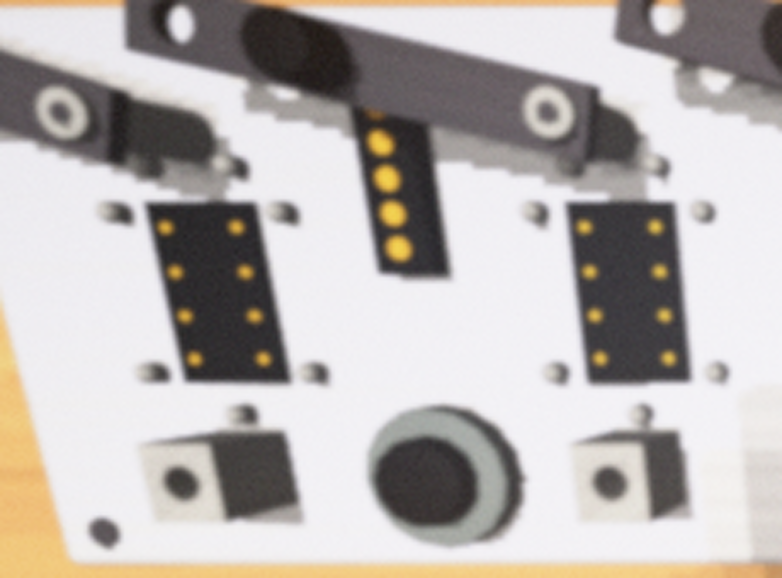

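```bash
python3 - <<'E'
from h import *
import pickle
d=pickle.load(open('c5.pkl','rb'))
a=lambda p:(p[0]/3.5+240-.36,p[1]/3.5+20-.36)
b=lambda p:(p[0]/3.4+10-.36,p[1]/3.4+20-.36)
pads={-118:[a(p) for p in [(212,208),(319,208),(318,392),(214,392)]],0:[b(p) for p in [(567,203),(674,203),(691,381),(588,381)]],118:[b(p) for p in [(147,204),(256,204),(290,380),(186,380)]]}
hol={-118:a((265,495)),0:b((610,481)),118:b((183,482))}
piv={-118:a((262,113)),0:b((547,110)),118:b((61,112))}
L=[];W=[]
for k in pads:
    P=np.array([atz(d,p,18)[:2] for p in pads[k]]);c=P.mean(0);h=atz(d,hol[k],46)[:2];v=atz(d,piv[k],52.5)[:2]
    print(k,"nest",c.round(1),"hole",h.round(1),(h-c).round(1),"piv",v.round(1),(v-c).round(1),"size",np.linalg.norm(P-np.roll(P,1,0),axis=1).round(1))
    L+=[[0,k],[-50,k],[42,k]];W+=[c,h,v]
L=np.array(L,float);W=np.array(W)
A=W-W.mean(0);B=L-L.mean(0)
th=np.arctan2((B[:,0]*A[:,1]-B[:,1]*A[:,0]).sum(),(B*A).sum());R=np.array([[np.cos(th),-np.sin(th)],[np.sin(th),np.cos(th)]]);t=W.mean(0)-R@L.mean(0)
print("fix",t.round(2),np.degrees(th).round(2)); print((L@R.T+t-W).round(1).tolist())
for z in(25,30,35):print("btn",atz(d,b((425,481)),z).round(1))
s=sensors.state();print(s['tool_pos'],np.degrees(s['ee_rot']))
E
```

```text
-118 nest [ 574.  -130.4] hole [ 524.6 -130.6] [-49.4  -0.1] piv [ 617.1 -130.4] [43.1  0.1] size [49.  29.1 49.  29.6]
0 nest [573.8 -12.8] hole [524.4 -12.4] [-49.3   0.5] piv [617.  -10.3] [43.2  2.5] size [48.9 30.  48.9 30.2]
118 nest [573.6 105. ] hole [524.  105.4] [-49.6   0.5] piv [616.4 109.1] [42.8  4.2] size [48.4 30.6 48.4 30.6]
fix [574.33 -11.92] 0.27
[[0.9, 0.5], [0.3, 0.4], [-0.2, 0.7], [0.6, 0.9], [-0.1, 0.2], [-0.6, -1.4], [0.1, 1.1], [-0.2, 0.4], [-0.6, -2.9]]
btn [520.9  51.   25. ]
btn [521.7  48.   30. ]
btn [522.6  45.1  35. ]
[ 496.8565938  -136.27316132  182.18688321] [-1.79883085e+02  3.85448903e-01 -1.02239226e-01]
```

```bash
python3 - <<'E'
from h import *
import pickle
d=pickle.load(open('c5.pkl','rb'))
a=d['frame'][:,:,::-1]
cv2.imwrite('pics/c5m.png',cv2.resize(a[190:340,250:400],None,fx=4,fy=4,interpolation=cv2.INTER_CUBIC))
p=np.array([496.9,-136.3,182.2])
# near fixed module estimate: module frame centre offset
for z in (20,-6): print(proj(d,p+[[29,18.5,z],[29,-18.5,z],[-29,18.5,z],[-29,-18.5,z]]).round(1).tolist())
E
```

```text
[[281.5, 213.1], [360.7, 213.2], [285.4, 318.9], [356.6, 319.1]]
[[287.3, 197.8], [355.1, 198.0], [290.1, 291.3], [352.1, 291.4]]
```

View pics/c5m.png

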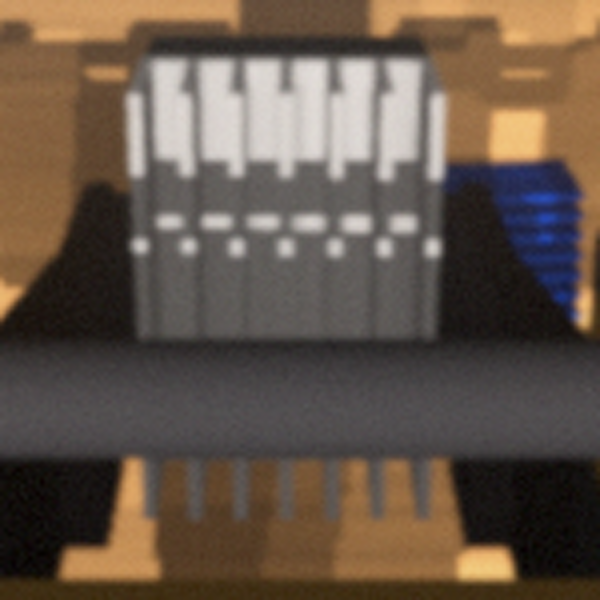

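```bash
python3 -c "
from h import *
toolmove([574.4,-130.4,70],0.15)"
```

```text
from [ 496.9 -136.3  182.2] yaw -0.1 t 4.3
move [[78.3, -5.8, 111.7], [-0.12, 0.39, -0.25]]
```

>>> servo_tool --moves "0.2 40 -3 20 -0.1 0.4 -0.2; 0.2 78 -5.8 50 -0.1 0.4 -0.2; 0.2 78.3 -5.8 90 -0.1 0.4 -0.2; 0.2 78.3 -5.8 111 -0.1 0.4 -0.2; 0.2 78.3 -5.8 111 -0.1 0.4 -0.2"

```text
t: 4.8
tool_pos: [571.3, -131.7, 66.3]
ee_rot: [-3.14, 0.007, -0.0]
wrist_force: [0.2, -0.6, -1.8]
width: 0.421
```

```bash
python3 -c "
from h import *
import pickle
for i in range(3): d=snap('wrist')
d=snap('wrist','c6.png'); pickle.dump(d,open('c6.pkl','wb'))
snap('side','c6s.png',(280,150,440,250),5)
toolmove([574.4,-130.4,24],0.15)"
```

```text
from [ 575.4 -131.1   72.5] yaw 0.05 t 5.05
move [[-1.1, -0.8, 48.5], [0.04, -0.17, -0.1]]
```

View pics/c6.png

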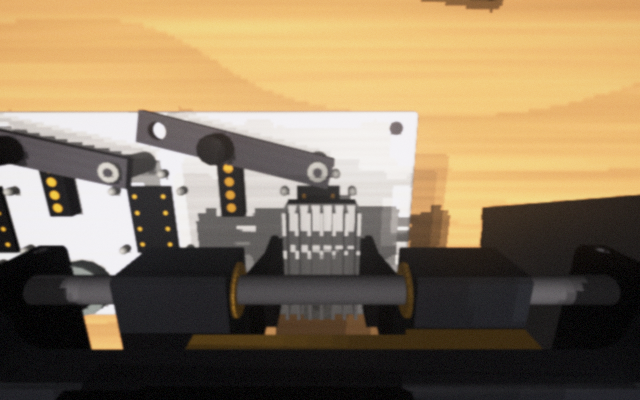

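View pics/c6s.png

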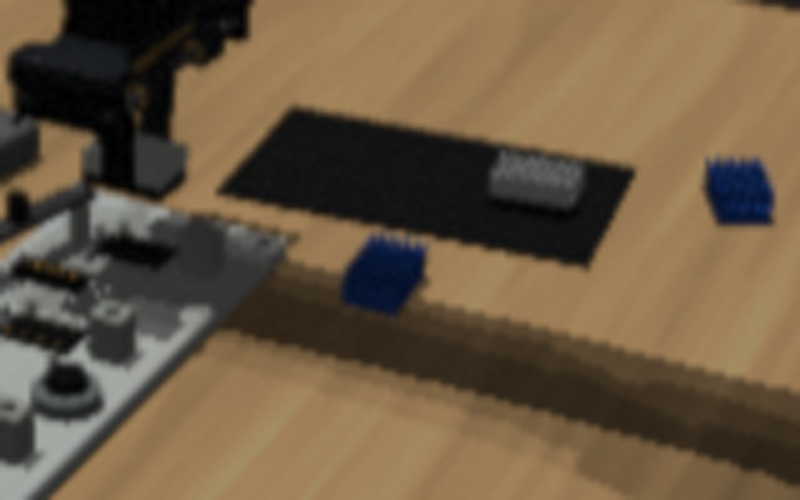

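```bash
python3 - <<'E'
from h import *
import pickle
d=pickle.load(open('c6.pkl','rb'))
a=d['frame'][:,:,::-1]
cv2.imwrite('pics/c6z.png',cv2.resize(a[140:240,260:380],None,fx=6,fy=6,interpolation=cv2.INTER_CUBIC))
E
```

```text
(no output)
```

View pics/c6z.png

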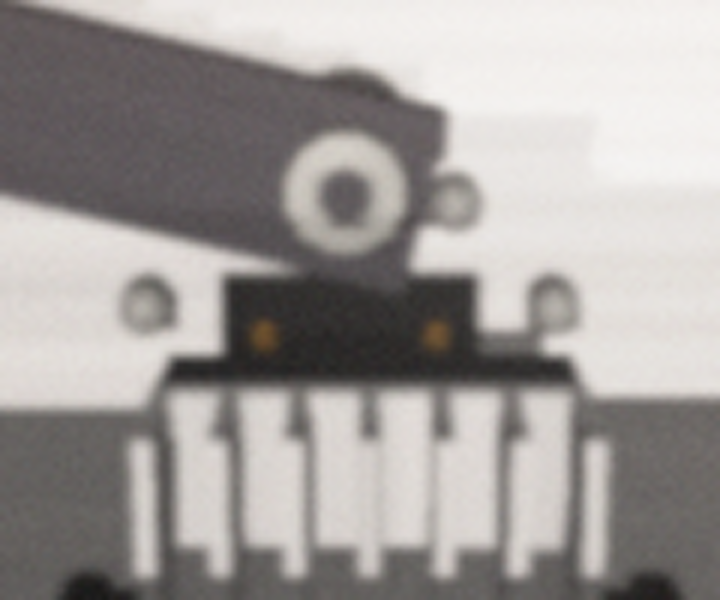

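```bash
python3 - <<'E'
from h import *
import pickle
d=pickle.load(open('c6.pkl','rb'))
u=lambda p:(p[0]/6+260-.4,p[1]/6+140-.4)
for p in [(225,277),(475,277)]: print("pad",atz(d,u(p),18).round(1))
for p in [(148,303),(553,303)]: print("dow",atz(d,u(p),25).round(1))
print("pivot",atz(d,u((346,193)),56).round(1))
for p in [(168,358),(575,358)]: print("modbase",atz(d,u(p),72.5-6).round(1))
for p in [(130,438),(609,438)]: print("modtop",atz(d,u(p),72.5+20).round(1))
E
```

```text
pad [ 599.3 -115.6   18. ]
pad [ 599.4 -144.5   18. ]
dow [ 598.  -107.5   25. ]
dow [ 598. -153.   25.]
pivot [ 616.4 -130.1   56. ]
modbase [ 603.2 -114.    66.5]
modbase [ 603.2 -151.    66.5]
modtop [ 604.  -113.7   92.5]
modtop [ 604.  -150.9   92.5]
```

```bash
python3 - <<'E'
from h import *
import pickle
for k in range(3):
    s=sensors.state(); d=cams.get_image('wrist'); s2=sensors.state()
    R=Ro.from_euler('xyz',s["ee_rot"]).as_matrix(); o=-np.array(d['R']).T@np.array(d['t'])
    print(s['tool_pos'].round(2),np.degrees(s['ee_rot']).round(2),(R.T@(o-s['tool_pos'])).round(2), Ro.from_matrix(np.array(d['R'])@R).as_rotvec(degrees=True).round(2))
for f in ('c1','c5','c6'):
    d=pickle.load(open(f+'.pkl','rb'));print(f,(-np.array(d['R']).T@np.array(d['t'])).round(2))
E
```

```text
[ 575.35 -131.14   72.53] [ 1.7996e+02 -1.7000e-01  5.0000e-02] [  75.72    0.76 -162.95] [ 12.81  12.78 -89.28]
[ 575.27 -130.99   72.4 ] [ 1.7997e+02 -1.6000e-01  6.0000e-02] [  75.72    0.72 -162.97] [ 12.81  12.78 -89.27]
[ 575.15 -130.81   72.19] [ 1.7997e+02 -1.4000e-01  8.0000e-02] [  75.72    0.77 -162.95] [ 12.81  12.78 -89.28]
c1 [ 473.73 -338.31  413.34]
c5 [ 573.78 -136.57  344.43]
c6 [ 650.37 -132.18  235.  ]
```

```bash
python3 -c "
from h import *
toolmove([574.6,-129.2,30],0.15)"
```

```text
from [ 575.  -130.7   71.9] yaw 0.09 t 5.2
move [[-0.5, -1.5, 41.9], [0.02, -0.12, -0.06]]
```

>>> servo_tool --moves "0.2 -0.5 -1.5 10 0 -0.1 0; 0.2 -0.5 -1.5 22 0 -0.1 0; 0.2 -0.5 -1.5 30 0 -0.1 0; 0.2 -0.5 -1.5 36 0 -0.1 0; 0.2 -0.5 -1.5 38 0 -0.1 0"

```text
t: 5.7
tool_pos: [574.0, -129.1, 32.7]
ee_rot: [-3.142, 0.001, 0.002]
wrist_force: [-0.2, -0.1, -0.9]
width: 0.422
```

```bash
python3 -c "
from h import *
import pickle
d=snap('wrist','c7.png',(240,120,400,240),5)
toolmove([574.6,-129.2,24],0.15)"
```

```text
from [ 574.1 -129.1   32.9] yaw 0.09 t 5.75
move [[0.5, 0.1, 8.9], [-0.0, 0.05, -0.06]]
```

View pics/c7.png

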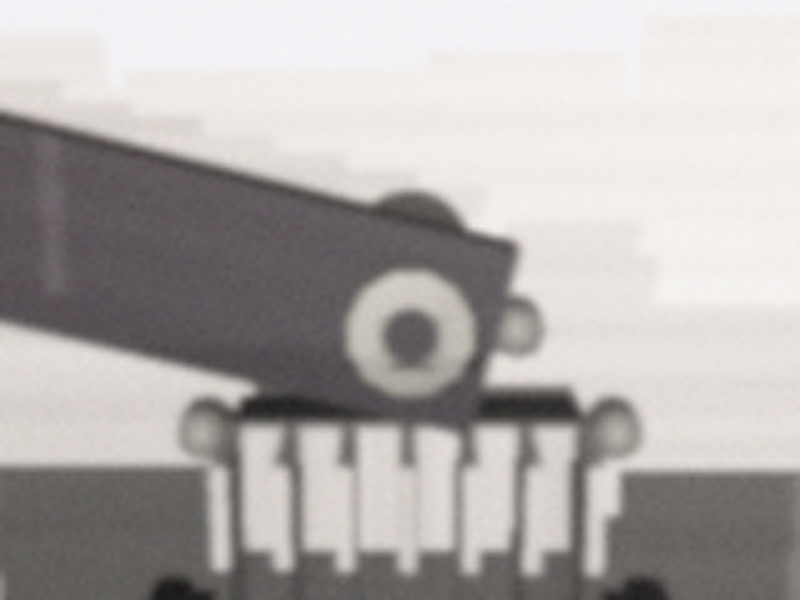

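The module base (columns 242–580) sits symmetrically between the far dowels (207, 612). Lowering it in.

>>> servo_tool --moves "0.2 0.4 0 3 0 0 0; 0.2 0.4 0 6 0 0 0; 0.2 0.4 0 8 0 0 0; 0.2 0.4 0 9 0 0 0; 0.2 0.4 0 9 0 0 0"

```text
t: 6.25
tool_pos: [574.6, -129.1, 24.1]
ee_rot: [3.141, 0.001, 0.002]
wrist_force: [-0.3, 0.3, -0.1]
width: 0.422
```

```bash
python3 -c "
from h import *
d=snap('wrist','c8.png',(240,120,400,240),5)
toolmove([574.6,-129.2,24],0.15);print(sensors.state()['wrist_force'])"
```

```text
from [ 574.6 -129.1   24.1] yaw 0.09 t 6.3
move [[0.0, 0.1, 0.1], [0.0, 0.04, -0.06]]
[-0.87601608  0.39814841  0.8348767 ]
```

View pics/c8.png

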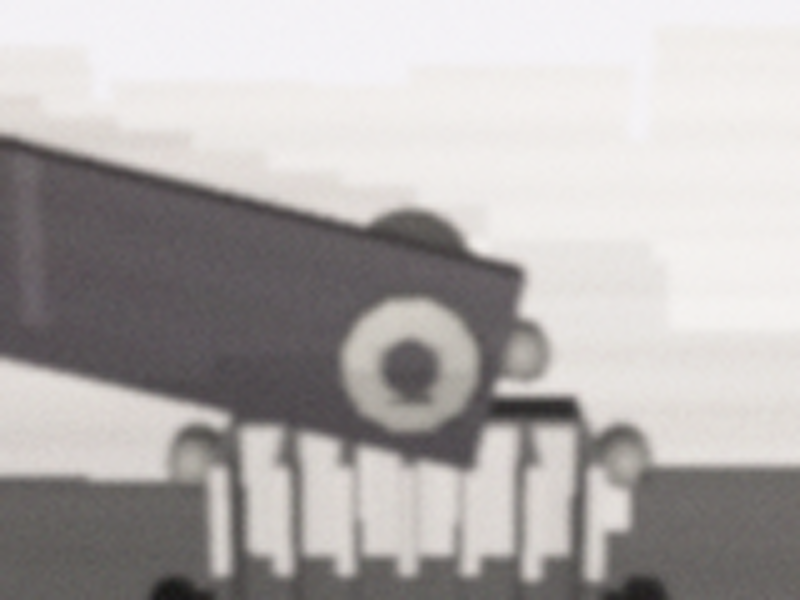

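It sits between the dowels with no force. Release and retreat.

>>> servo_tool --moves "0.2 0 0 0.7 0 0 0; 0.6 0 0 0.7 0 0 0; 0.6 0 0 0.7 0 0 0; 0.6 0 0 0.7 0 0 0; 0.6 0 0 0.7 0 0 0"

```text
t: 6.8
tool_pos: [574.6, -129.1, 23.4]
ee_rot: [3.142, 0.001, 0.002]
wrist_force: [-0.3, 0.1, 0.7]
width: 0.585
```

>>> servo_tool --moves "0.6 0 0 -30 0 0 0; 0.6 0 0 -70 0 0 0; 0.6 -30 0 -120 0 0 0; 0.6 -60 0 -150 0 0 0; 0.6 -60 0 -150 0 0 0"

```text
t: 7.3
tool_pos: [514.7, -130.0, 178.9]
ee_rot: [3.138, -0.006, 0.001]
wrist_force: [1.3, 0.1, 0.2]
width: 0.603
```

```bash
python3 -c "
from h import *
import pickle
for i in range(4): d=snap('wrist')
d=snap('wrist','c9.png',(200,0,440,200),3.3);pickle.dump(d,open('c9.pkl','wb'))
toolmove([373.5,-348,100],7.7)"
```

```text
from [ 514.6 -128.9  172.1] yaw 0.11 t 7.55
move [[-141.3, 218.9, 72.3], [-0.06, 0.14, -7.59]]
```

View pics/c9.png

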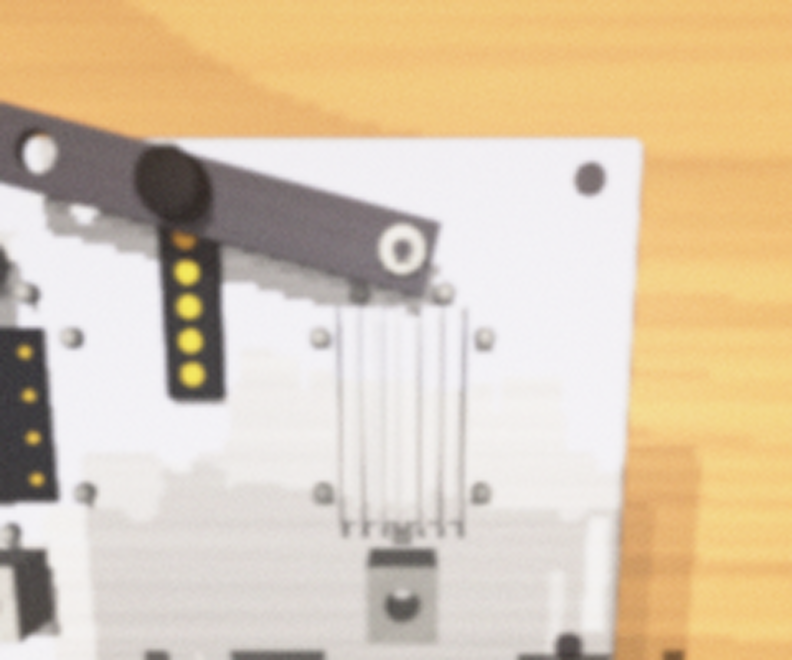

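Module 1 is seated between its dowels, at (403,420) in the crop. Heading to the second module.

>>> servo_tool --moves "0.8 -30 45 0 0 0 -3; 0.8 -55 85 0 0 0 -6; 0.8 -85 130 0 0 0 -7.6; 0.8 -115 175 0 0 0 -7.6; 0.8 -141 217 10 0 0 -7.6"

```text
t: 8.05
tool_pos: [378.0, -339.8, 163.4]
ee_rot: [-3.14, 0.002, 0.135]
wrist_force: [2.3, -0.8, 0.2]
width: 0.795
```

>>> servo_tool --moves "0.8 0 0 0 0 0 0; 0.8 0 0 0 0 0 0; 0.8 0 0 0 0 0 0; 0.8 0 0 0 0 0 0; 0.8 0 0 0 0 0 0"

```text
t: 8.55
tool_pos: [379.0, -338.8, 163.4]
ee_rot: [-3.14, 0.002, 0.137]
wrist_force: [-0.6, -0.2, -1.0]
width: 0.8
```

```bash
python3 -c "
from h import *
import pickle
d=snap('wrist','d1.png');pickle.dump(d,open('d1.pkl','wb'))
print(proj(d,[373.5,-348,29]))
toolmove([373.5,-348,70],7.7)"
```

```text
[[329.41460079 197.51344618]]
from [ 378.8 -339.   163.4] yaw 7.84 t 8.6
move [[-6.2, 8.3, 93.4], [-0.08, 0.13, 0.14]]
```

View pics/d1.png

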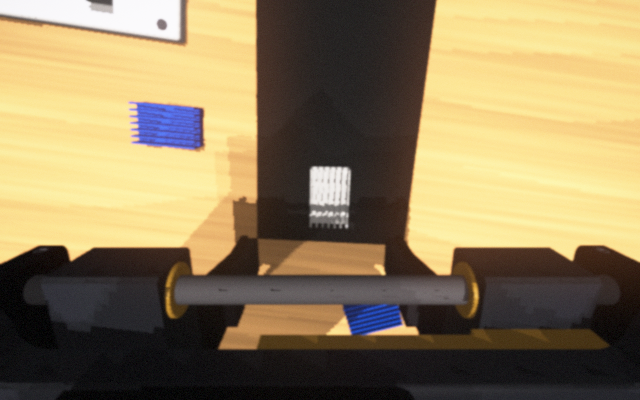

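The second module is where predicted, at (329,197). Descending.

>>> servo_tool --moves "0.8 -6.3 7.5 40 0 0 0; 0.8 -6.3 7.5 80 0 0 0; 0.8 -6.3 7.5 110 0 0 0; 0.8 -6.3 7.5 125 0 0 0; 0.8 -6.3 7.5 130 0 0 0"

```text
t: 9.1
tool_pos: [372.7, -346.0, 31.7]
ee_rot: [-3.138, 0.004, 0.138]
wrist_force: [-0.6, -0.6, 0.7]
width: 0.801
```

```bash
python3 -c "
from h import *
d=snap('wrist','d2.png',(200,100,440,300),3.3)
toolmove([373.5,-347.3,8.5],7.7)"
```

```text
from [ 373.  -346.3   32.2] yaw 7.88 t 9.15
move [[0.5, 1.1, 23.7], [-0.18, 0.19, 0.18]]
```

View pics/d2.png

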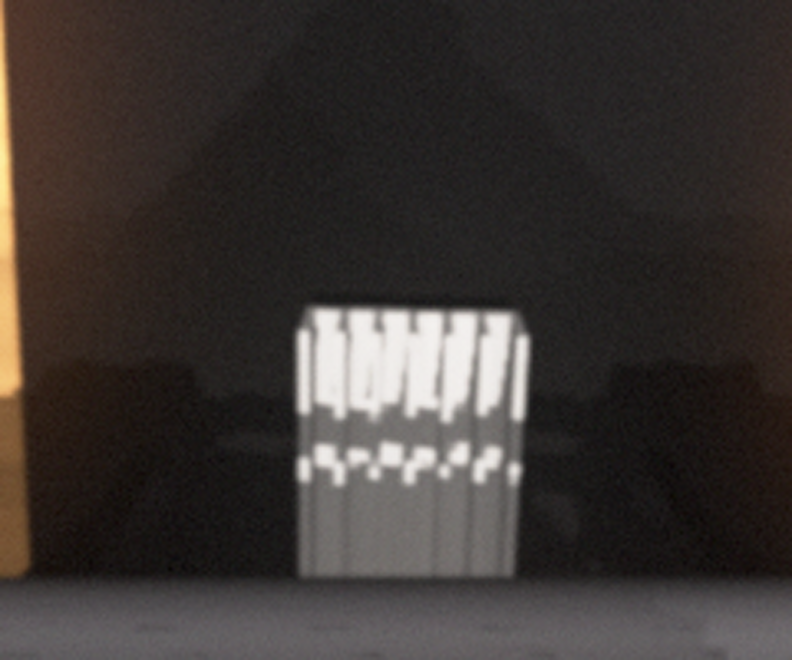

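Aligned between the fingers. Descend, grip, lift.

>>> servo_tool --moves "0.8 0.5 1 10 0 0 0; 0.8 0.5 1 18 0 0 0; 0.8 0.5 1 23 0 0 0; 0.8 0.5 1 23 0 0 0; 0.8 0.5 1 23 0 0 0"

```text
t: 9.65
tool_pos: [373.6, -347.3, 9.4]
ee_rot: [-3.139, 0.003, 0.138]
wrist_force: [-0.0, 0.1, 0.4]
width: 0.803
```

>>> servo_tool --moves "0.2 0 0 0 0 0 0; 0.2 0 0 0 0 0 0; 0.2 0 0 0 0 0 0; 0.2 0 0 0 0 0 0; 0.2 0 0 0 0 0 0" --grip_force 25

```text
t: 10.15
tool_pos: [373.7, -347.3, 9.4]
ee_rot: [-3.139, 0.003, 0.138]
wrist_force: [-0.8, 1.0, 0.9]
width: 0.429
```

>>> servo_tool --moves "0.2 0 0 -20 0 0 0; 0.2 0 0 -60 0 0 0; 0.2 0 0 -110 0 0 0; 0.2 0 0 -150 0 0 0; 0.2 0 0 -160 0 0 0"

```text
t: 10.65
tool_pos: [375.9, -349.0, 174.2]
ee_rot: [3.139, -0.001, 0.138]
wrist_force: [-0.4, -0.5, -1.3]
width: 0.42
```

```bash
python3 -c "
from h import *
toolmove([500,-12,170],0.15)"
```

```text
from [ 375.9 -349.   174.2] yaw 7.88 t 10.65
move [[169.1, -316.8, 3.6], [0.14, -0.08, 7.73]]
```

>>> servo_tool --moves "0.2 25 -44 0 0 0 3; 0.2 48 -88 0 0 0 6; 0.2 72 -132 0 0 0 7.7; 0.2 96 -176 0 0 0 7.7; 0.2 120 -220 0 0 0 7.7"

```text
t: 11.15
tool_pos: [464.3, -113.0, 173.1]
ee_rot: [3.139, -0.001, 0.003]
wrist_force: [1.4, -0.6, -0.2]
width: 0.425
```

```bash
python3 -c "
from h import *
toolmove([560,-11.6,130],0.15)"
```

```text
from [ 464.3 -113.   173.1] yaw 0.16 t 11.15
move [[95.9, -101.2, 42.9], [0.13, -0.04, 0.01]]
```

>>> servo_tool --moves "0.2 32 -34 10 0 0 0; 0.2 64 -68 25 0 0 0; 0.2 96 -101 40 0 0 0; 0.2 96 -101 43 0 0 0; 0.2 96 -101 43 0 0 0"

```text
t: 11.65
tool_pos: [559.2, -10.7, 127.8]
ee_rot: [3.14, 0.003, 0.005]
wrist_force: [-1.2, -0.2, -1.7]
width: 0.422
```

>>> servo_tool --moves "0.2 0 0 0 0 0 0; 0.2 0 0 0 0 0 0; 0.2 0 0 0 0 0 0; 0.2 0 0 0 0 0 0; 0.2 0 0 0 0 0 0"

```text
t: 12.15
tool_pos: [559.2, -11.1, 128.1]
ee_rot: [3.14, 0.002, 0.004]
wrist_force: [-0.0, -0.6, -1.5]
width: 0.422
```

```bash
python3 -c "
from h import *
import pickle
d=snap('wrist','d4.png',(200,70,440,270),3.3);pickle.dump(d,open('d4.pkl','wb'))
toolmove([574.6,-11.6,70],0.15)"
```

```text
from [559.3 -10.9 128.1] yaw 0.27 t 12.2
move [[15.4, 0.6, 58.0], [0.08, 0.13, 0.12]]
```

View pics/d4.png

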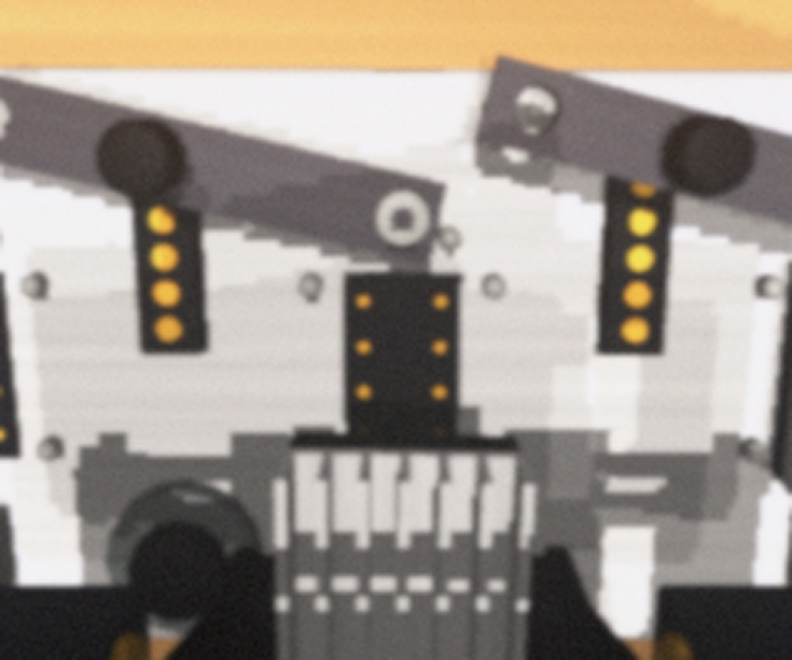

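```bash
python3 - <<'E'
from h import *
import pickle
d=pickle.load(open('d4.pkl','rb'))
u=lambda p:(p[0]/3.3+200-.35,p[1]/3.3+70-.35)
for p in [(347,275),(460,275)]: print("pad",atz(d,u(p),18).round(1))
for p in [(311,286),(493,286)]: print("dow",atz(d,u(p),25).round(1))
for p in [(293,436),(518,436)]: print("modbase",atz(d,u(p),128.1-6.4).round(1))
for p in [(276,481),(535,481)]: print("modtop",atz(d,u(p),128.1+19.6).round(1))
E
```

```text
pad [598.5   2.   18. ]
pad [598.7 -27.1  18. ]
dow [596.7  10.7  25. ]
dow [596.9 -35.   25. ]
modbase [585.7   6.2 121.7]
modbase [585.9 -31.3 121.7]
modtop [586.6   6.1 147.7]
modtop [586.8 -30.9 147.7]
```

>>> servo_tool --moves "0.2 8 0 15 0 0 0; 0.2 16 0.3 30 0 0.1 0; 0.2 16.5 0.3 45 0 0.1 0; 0.2 16.5 0.3 56 0 0.1 0; 0.2 16.5 0.3 56 0 0.1 0"

```text
t: 12.7
tool_pos: [574.2, -11.3, 70.2]
ee_rot: [3.14, 0.004, 0.005]
wrist_force: [-0.5, -0.2, -1.1]
width: 0.423
```

>>> servo_tool --moves "0.2 0 0 0 0 0 0; 0.2 0 0 0 0 0 0; 0.2 0 0 0 0 0 0; 0.2 0 0 0 0 0 0; 0.2 0 0 0 0 0 0"

```text
t: 13.2
tool_pos: [574.3, -11.3, 70.6]
ee_rot: [3.14, 0.003, 0.005]
wrist_force: [0.1, -0.2, -1.9]
width: 0.425
```

```bash
python3 -c "
from h import *
import pickle
toolmove([574.6,-11.2,30],0.15)
d=snap('wrist','d5.png',(260,140,380,240),6);pickle.dump(d,open('d5.pkl','wb'))"
```

```text
from [574.3 -11.3  70.6] yaw 0.27 t 13.2
move [[0.4, -0.1, 40.6], [0.08, 0.19, 0.12]]
```

View pics/d5.png

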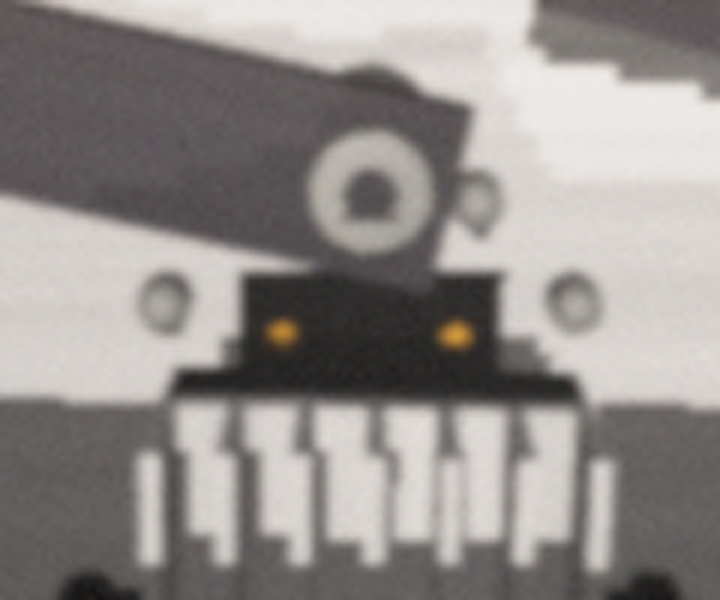

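```bash
python3 - <<'E'
from h import *
import pickle
d=pickle.load(open('d5.pkl','rb'))
u=lambda p:(p[0]/6+260-.4,p[1]/6+140-.4)
for p in [(243,274),(500,274)]: print("pad",atz(d,u(p),18).round(1))
for p in [(165,302),(575,302)]: print("dow",atz(d,u(p),25).round(1))
for p in [(175,373),(577,377)]: print("modbase",atz(d,u(p),70.6-6.4).round(1))
for p in [(137,454),(615,458)]: print("modtop",atz(d,u(p),70.6+19.6).round(1))
E
```

```text
pad [599.1   2.4  18. ]
pad [599.3 -27.1  18. ]
dow [597.6  10.7  25. ]
dow [597.8 -35.   25. ]
modbase [600.8   5.8  64.2]
modbase [600.7 -31.   64.2]
modtop [601.9   6.3  90.2]
modtop [601.7 -31.2  90.2]
```

>>> servo_tool --moves "0.2 1 -0.4 10 0 0.2 0.2; 0.2 2 -0.4 22 0 0.2 0.2; 0.2 2 -0.4 30 0 0.2 0.2; 0.2 2 -0.4 36 0 0.2 0.2; 0.2 2 -0.4 37 0 0.2 0.2"

```text
t: 13.75
tool_pos: [575.5, -10.9, 32.2]
ee_rot: [3.141, 0.002, 0.001]
wrist_force: [0.1, 0.0, -0.3]
width: 0.421
```

```bash
python3 -c "
from h import *
import pickle
toolmove([576.2,-10.9,24.4],0.15)
d=snap('wrist','d6.png',(240,120,400,240),5)"
```

```text
from [575.5 -10.9  32.2] yaw 0.08 t 13.75
move [[0.7, 0.0, 7.8], [0.06, 0.1, -0.07]]
```

View pics/d6.png

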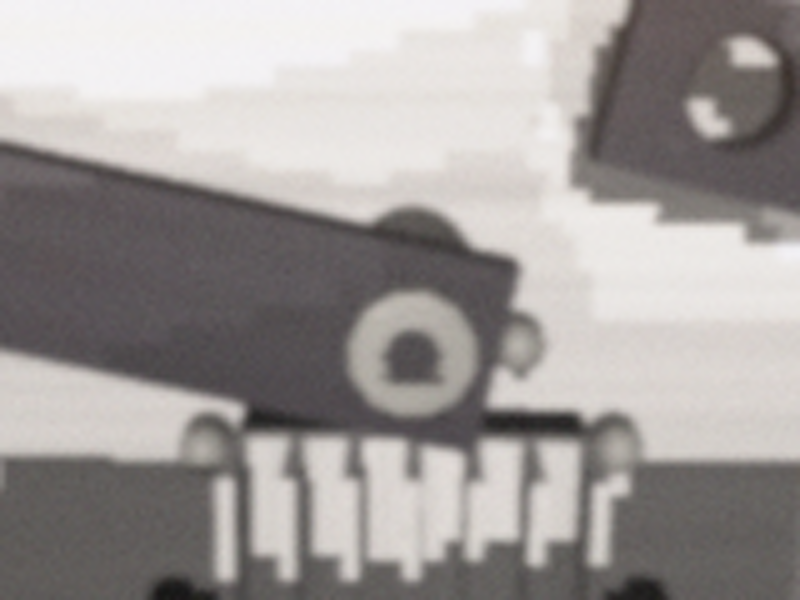

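>>> servo_tool --moves "0.2 0.5 0 3 0 0 0; 0.2 0.5 0 6 0 0 0; 0.2 0.5 0 7.5 0 0 0; 0.2 0.5 0 8 0 0 0; 0.2 0.5 0 8 0 0 0"

```text
t: 14.3
tool_pos: [576.3, -10.8, 24.7]
ee_rot: [3.14, 0.001, 0.001]
wrist_force: [0.6, -0.4, -1.5]
width: 0.424
```

>>> servo_tool --moves "0.2 0 0 0.5 0 0 0; 0.6 0 0 0.5 0 0 0; 0.6 0 0 0.5 0 0 0; 0.6 0 0 0.5 0 0 0; 0.6 0 0 0.5 0 0 0"

```text
t: 14.8
tool_pos: [576.3, -10.9, 24.3]
ee_rot: [3.14, 0.001, 0.001]
wrist_force: [-0.4, 1.4, -0.4]
width: 0.585
```

>>> servo_tool --moves "0.6 0 0 -30 0 0 0; 0.6 0 0 -70 0 0 0; 0.6 -30 0 -110 0 0 0; 0.6 -70 0 -130 0 0 0; 0.6 -90 0 -150 0 0 0"

```text
t: 15.3
tool_pos: [484.4, -10.6, 175.4]
ee_rot: [3.14, 0.001, 0.002]
wrist_force: [1.0, -0.9, -0.1]
width: 0.598
```

>>> servo_tool --moves "0.6 0 0 0 0 0 0; 0.6 0 0 0 0 0 0; 0.6 0 0 0 0 0 0; 0.6 0 0 0 0 0 0; 0.6 0 0 0 0 0 0"

```text
t: 15.8
tool_pos: [484.5, -10.5, 174.5]
ee_rot: [3.14, 0.002, 0.002]
wrist_force: [0.1, 0.2, -0.3]
width: 0.6
```

```bash
python3 -c "
from h import *
import pickle
s=sensors.state();print(s['tool_pos'],s['ee_rot'])
d=snap('wrist','d7.png');pickle.dump(d,open('d7.pkl','wb'))
a=d['frame'][:,:,::-1]
cv2.imwrite('pics/d7z.png',cv2.resize(a[20:190,220:450],None,fx=3.4,fy=3.4,interpolation=cv2.INTER_CUBIC))
d=snap('top','d7t.png',(220,140,480,320),3)"
```

```text
[484.45905326 -10.47779643 174.50963171] [3.14046792e+00 2.30172429e-03 1.89499615e-03]
```

View pics/d7z.png

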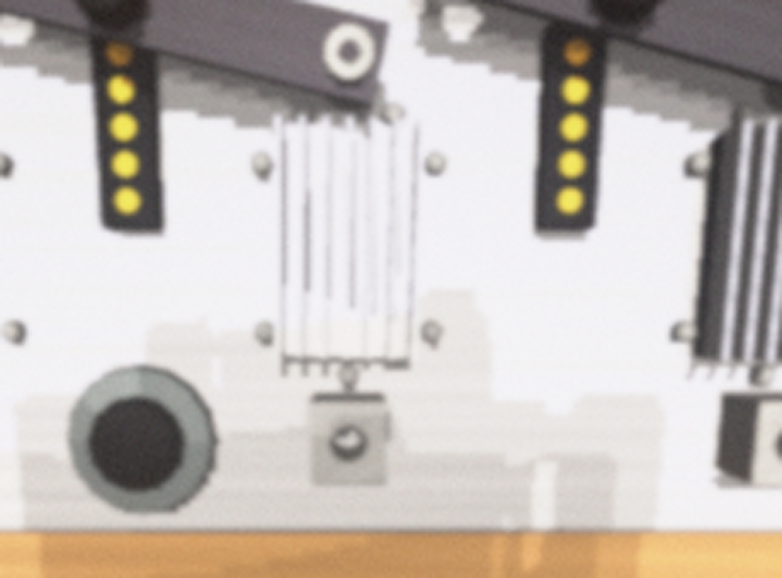

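View pics/d7t.png

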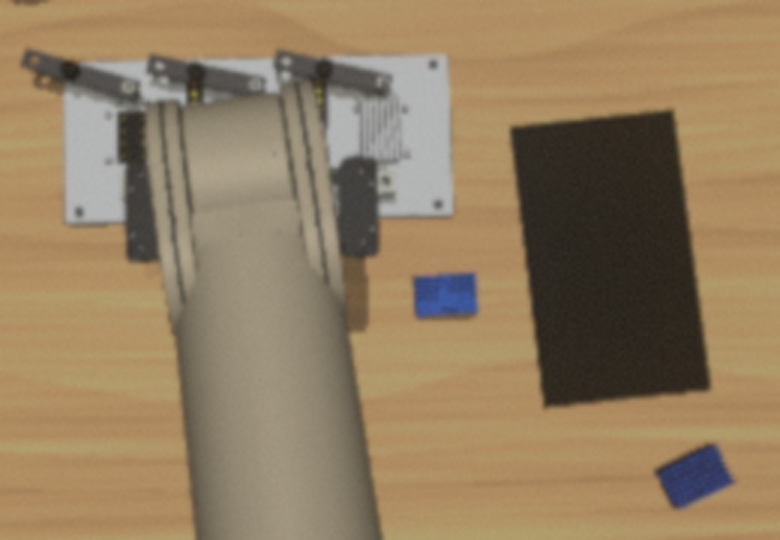

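```bash
python3 - <<'E'
from h import *
import pickle
d=pickle.load(open('c9.pkl','rb'));u=lambda p:(p[0]/3.3+200-.35,p[1]/3.3-.35)
def an(k,v): return np.degrees(np.arctan2(k[1]-v[1],k[0]-v[0])).round(1),np.hypot(k[1]-v[1],k[0]-v[0]).round(1)
k=atz(d,u((172,183)),70);h=atz(d,u((38,153)),52);v=atz(d,u((401,247)),56);print("R knob",k.round(1),"hole",h.round(1),"piv",v.round(1),an(k,v),an(h,v)); print("posthole",atz(d,u((402,604)),46).round(1))
e=pickle.load(open('d4.pkl','rb'));w=lambda p:(p[0]/3.3+200-.35,p[1]/3.3+70-.35)
k=atz(e,w((141,157)),70);v=atz(e,w((403,217)),56);print("M knob",k.round(1),"piv",v.round(1),an(k,v))
k2,h2=atz(e,w((708,154)),70),atz(e,w((537,110)),52);print("R from d4",k2.round(1),h2.round(1))
print("R knob tri",tri([(d,u((172,183))),(e,w((708,154)))]))
f=pickle.load(open('d7.pkl','rb'));q=lambda p:(p[0]/3.4+220-.35,p[1]/3.4+20-.35)
print("mid hole",atz(f,q((348,441)),46).round(1),"btn",atz(f,q((135,444)),30).round(1))
b=lambda p:(p[0]/3.4+10-.36,p[1]/3.4+20-.36); c5=pickle.load(open('c5.pkl','rb'))
print("btn tri",tri([(f,q((135,444))),(c5,b((425,481)))]))
toolmove([600,-75,100],0)
E
```

```text
R knob [629.  -76.9  70. ] hole [638.3 -41.   52. ] piv [ 616.7 -129.7   56. ] (np.float64(76.9), np.float64(54.1)) (np.float64(76.3), np.float64(91.2))
posthole [ 524.5 -130.2   46. ]
M knob [629.1  40.8  70. ] piv [616.3 -12.2  56. ] (np.float64(76.5), np.float64(54.5))
R from d4 [630.3 -73.5  70. ] [638.8 -40.9  52. ]
R knob tri (array([630.08183184, -75.5297671 ,  62.92496063]), [[0.0, -0.1], [-0.0, 0.1]])
mid hole [524.6 -12.1  46. ] btn [521.6  47.5  30. ]
btn tri (array([521.87334764,  47.27431754,  31.2723573 ]), [[-0.0, -0.1], [0.0, 0.1]])
from [484.5 -10.5 174.8] yaw 0.11 t 15.9
move [[115.6, 64.6, 74.7], [0.08, 0.1, 0.11]]
```

>>> servo_tool --moves "0.5 40 15 10 0 0 0; 0.5 80 35 20 0 0 0; 0.5 120 55 40 0 0.1 0; 0.5 145.3 64 60 0 0.1 0; 0.5 145.3 64 75 0 0.1 0"

```text
t: 16.4
tool_pos: [631.4, -76.0, 96.8]
ee_rot: [3.141, 0.002, -0.001]
wrist_force: [-0.9, -0.1, 0.4]
width: 0.505
```

>>> servo_tool --moves "0.5 0 0 0 0 0 0; 0.5 0 0 0 0 0 0; 0.5 0 0 0 0 0 0; 0.5 0 0 0 0 0 0; 0.5 0 0 0 0 0 0"

```text
t: 16.9
tool_pos: [631.6, -76.0, 97.9]
ee_rot: [3.14, 0.0, -0.0]
wrist_force: [-0.3, 0.3, 0.1]
width: 0.499
```

```bash
python3 -c "
from h import *
toolmove([629.8,-74.5,55.5],0.15)
d=snap('wrist','e1.png',(200,100,440,300),3.3)"
```

```text
from [631.6 -76.   97.9] yaw -0.01 t 16.9
move [[-1.8, -1.5, 42.4], [0.06, 0.0, -0.16]]
```

View pics/e1.png

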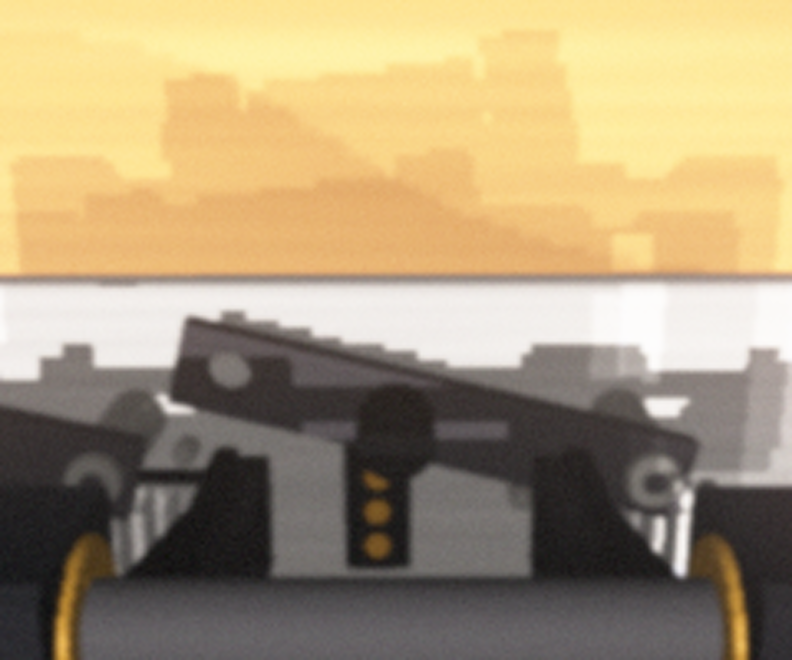

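The knob, at (396,430), is centred between the fingers. Descend and grip it.

>>> servo_tool --moves "0.5 -1 -1 12 0 0 0; 0.5 -1.8 -1.3 25 0 0 0; 0.5 -1.8 -1.3 36 0 0 0; 0.5 -1.8 -1.3 41 0 0 0; 0.5 -1.8 -1.3 42 0 0 0"

```text
t: 17.45
tool_pos: [629.1, -74.7, 54.3]
ee_rot: [3.141, 0.002, -0.0]
wrist_force: [-0.7, 0.9, -0.3]
width: 0.5
```

>>> servo_tool --moves "0.1 0 0 0 0 0 0; 0.1 0 0 0 0 0 0; 0.1 0 0 0 0 0 0; 0.1 0 0 0 0 0 0; 0.1 0 0 0 0 0 0" --grip_force 10

```text
t: 17.95
tool_pos: [629.2, -74.9, 54.6]
ee_rot: [3.141, 0.002, -0.0]
wrist_force: [0.0, -1.0, 0.5]
width: 0.179
```

```bash
python3 - <<'E'
from h import *
s=sensors.state();p=s['tool_pos'];print(p,s['width']*87,s['wrist_force'])
v=np.array([616.7,-129.0])
r=p[:2]-v;th=np.degrees(np.arctan2(r[1],r[0]));print(np.hypot(*r),th)
for a in np.linspace(th,180.2,11):
    w=v+56*np.array([np.cos(np.radians(a)),np.sin(np.radians(a))])-p[:2]; print(round(a,1),round(w[0],1),round(-w[1],1))
E
```

```text
[629.21464378 -74.89845124  54.62566039] 15.575207539103374 [ 0.04624906 -1.00683612  0.50511733]
55.53011693732931 76.97555278274245
77.0 0.1 -0.5
87.3 -9.9 -1.8
97.6 -19.9 -1.4
107.9 -29.8 0.8
118.3 -39.0 4.8
128.6 -47.4 10.3
138.9 -54.7 17.3
149.2 -60.6 25.5
159.6 -65.0 34.5
169.9 -67.6 44.3
180.2 -68.5 54.3
```

>>> servo_tool --moves "0.1 -9.9 -1.8 0 0 0 0; 0.1 -19.9 -1.4 0 0 0 0; 0.1 -29.8 0.8 0 0 0 0; 0.1 -39 4.8 0 0 0 0; 0.1 -47.4 10.3 0 0 0 0"

```text
t: 18.45
tool_pos: [579.9, -82.0, 54.6]
ee_rot: [-3.139, 0.004, 0.002]
wrist_force: [-4.2, 11.6, 2.6]
width: 0.181
```

```bash
cat > arc.py <<'E'
from h import *
import sys
vx,vy,end,n=map(float,sys.argv[1:5])
s=sensors.state();p=s['tool_pos'];print(p.round(1),(s['width']*87).round(1),s['wrist_force'].round(1),np.degrees(s['ee_rot']).round(2))
v=np.array([vx,vy]);r=p[:2]-v;th=np.degrees(np.arctan2(r[1],r[0]))%360;print(np.hypot(*r),th)
c,sn=np.cos(s['ee_rot'][2]),np.sin(s['ee_rot'][2])
for a in np.linspace(th,end,int(n)+1)[1:]:
    w=v+56*np.array([np.cos(np.radians(a)),np.sin(np.radians(a))])-p[:2]; print(round(a,1),round(c*w[0]+sn*w[1],1),round(sn*w[0]-c*w[1],1))
E
python3 arc.py 616.7 -129 180 5
```

```text
Traceback (most recent call last):
  File "arc.py", line 4, in <module>
    s=sensors.state();p=s['tool_pos'];print(p.round(1),(s['width']*87).round(1),s['wrist_force'].round(1),np.degrees(s['ee_rot']).round(2))
                                                       ^^^^^^^^^^^^^^^^^^^^^
AttributeError: 'float' object has no attribute 'round'
```

```bash
sed -i "s/(s\['width'\]\*87).round(1)/round(s['width']*87,1)/" arc.py; python3 -c "
from h import *
for i in range(3):cams.get_image('top')"; python3 arc.py 616.7 -129 180 5
```

```text
[579.1 -82.3  54.5] 15.8 [-6.8  9.3  3.9] [-1.7988e+02  3.3000e-01  9.0000e-02]
59.9595855631116 128.83458984437695
139.1 -4.7 10.0
149.3 -10.6 18.1
159.5 -14.9 27.1
169.8 -17.6 36.7
180.0 -18.5 46.7
```

```bash
python3 -c "
from h import *
import pickle
d=snap('wrist','e2.png',(180,100,480,325),2.6);pickle.dump(d,open('e2.pkl','wb'))
d=snap('side','e2s.png',(230,160,370,260),5.5)"
```

```text
(no output)
```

View pics/e2.png

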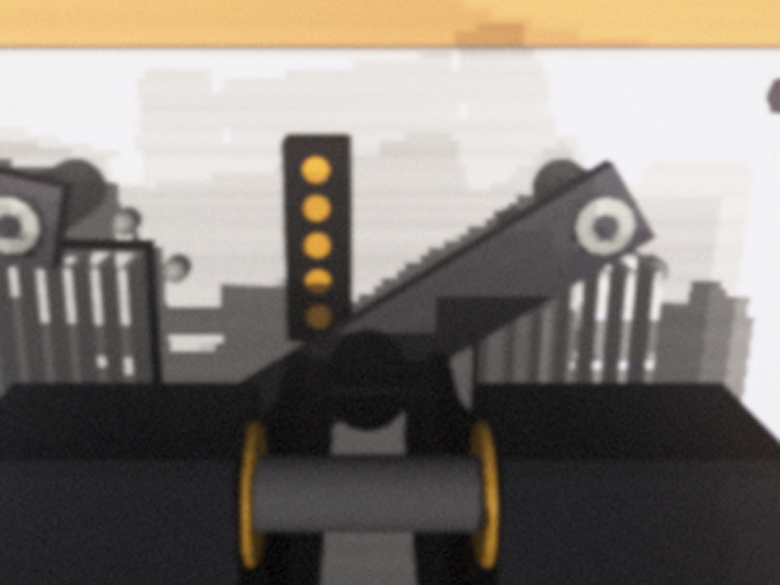

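View pics/e2s.png

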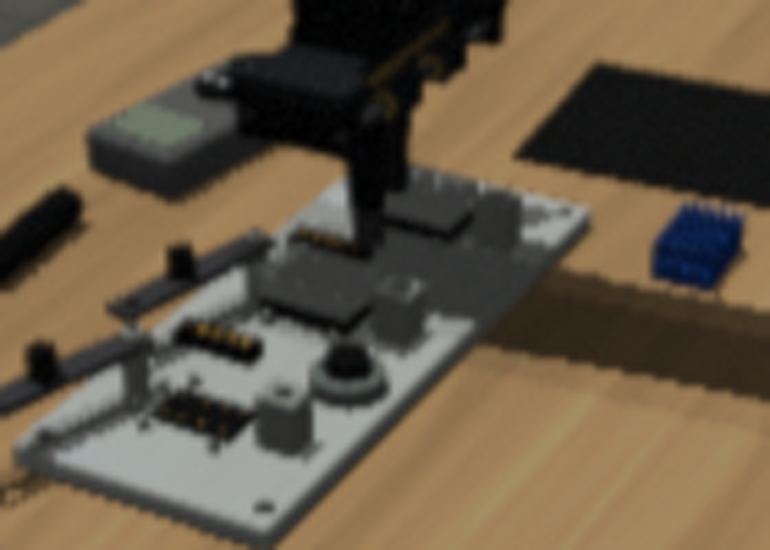

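```bash
python3 - <<'E'
from h import *
import pickle
d=pickle.load(open('e2.pkl','rb'));u=lambda p:(p[0]/2.6+180-.35,p[1]/2.6+100-.35)
k=atz(d,u((368,365)),70);v=atz(d,u((605,226)),56);print(k.round(1),v.round(1),np.hypot(*(k-v)[:2]),np.degrees(np.arctan2(*(k-v)[:2][::-1])))
s=sensors.state();print(s['tool_pos'],s['wrist_force'])
E
```

```text
[592.4 -83.2  70. ] [ 616.3 -130.1   56. ] 52.71494629138979 117.04562541923046
[579.32153536 -82.18471824  54.53865734] [-6.46840488  9.37615008  4.67720013]
```

>>> servo_tool --moves "0.45 0 0 0 0 0 0; 0.45 0 0 0 0 0 0; 0.45 0 0 -2 0 0 0; 0.45 6 0 -2 0 0 0; 0.45 11 0.5 -2 0 0 0"

```text
t: 19.2
tool_pos: [590.9, -83.1, 56.7]
ee_rot: [-3.14, 0.005, 0.001]
wrist_force: [0.4, 0.3, 0.4]
width: 0.439
```

```bash
python3 -c "
from h import *
import pickle
cams.get_image('top');cams.get_image('top')
s=sensors.state();print(s['tool_pos'],s['wrist_force'])
d=snap('wrist','e3.png',(180,100,480,325),2.6);pickle.dump(d,open('e3.pkl','wb'))"
```

```text
[591.13279324 -82.82851423  56.43776081] [-0.33218689  0.49674484 -0.05044872]
```

View pics/e3.png

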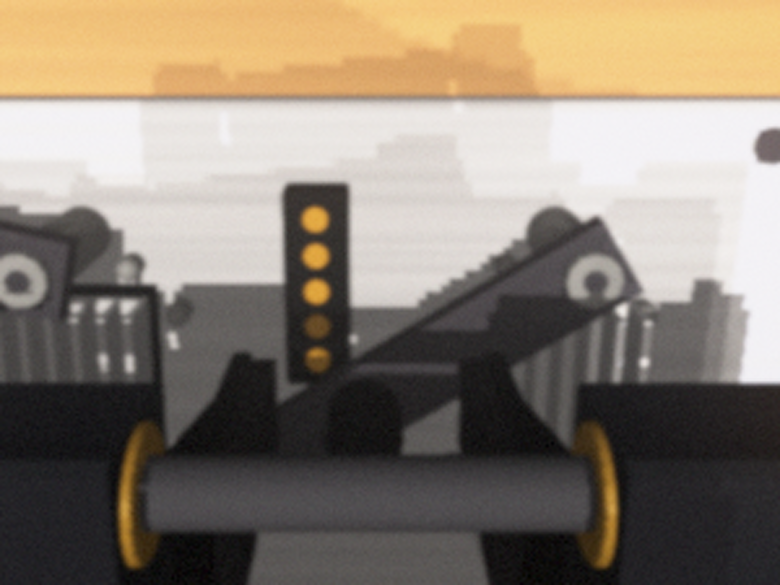

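```bash
python3 - <<'E'
from h import *
import pickle
d=pickle.load(open('e3.pkl','rb'));u=lambda p:(p[0]/2.6+180-.35,p[1]/2.6+100-.35)
a,b=atz(d,u((580,231)),52),atz(d,u((370,352)),52)
print(a.round(1),b.round(1),np.degrees(np.arctan2(*(b-a)[:2][::-1])))
k=atz(d,u((365,410)),70);print(k)
th=np.arctan2(*(b-a)[:2][::-1]);print("knob",616.7+56*np.cos(th),-129+56*np.sin(th))
E
```

```text
[ 625.9 -127.3   52. ] [598.9 -84.1  52. ] 121.9955243815822
[594.01369606 -83.12699894  70.        ]
knob 587.0282309946739 -81.50698868154849
```

>>> servo_tool --moves "0.45 -2 -1 0 0 0 7.5; 0.45 -2.5 -1.8 1 0 0 15; 0.45 -2.5 -1.8 1.5 0 0 22.5; 0.45 -2.5 -1.8 1.5 0 0 30; 0.45 -2.5 -1.8 1.5 0 0 30"

```text
t: 19.85
tool_pos: [588.1, -80.8, 54.8]
ee_rot: [3.141, 0.006, -0.524]
wrist_force: [-0.4, -0.3, 0.7]
width: 0.45
```

>>> servo_tool --moves "0.45 0 0 0 0 0 0; 0.1 0 0 0 0 0 0; 0.1 0 0 0 0 0 0; 0.1 0 0 0 0 0 0; 0.1 0 0 0 0 0 0" --grip_force 10

```text
t: 20.35
tool_pos: [588.1, -81.0, 54.7]
ee_rot: [3.14, 0.006, -0.523]
wrist_force: [0.2, -0.2, 0.8]
width: 0.179
```

```bash
python3 arc.py 616.7 -129 180 5;  python3 -c "
from h import *
d=snap('wrist','e4.png',(180,100,480,325),2.6)"
```

```text
[588.1 -81.   54.7] 15.6 [ 0.2 -0.2  0.8] [179.93   0.35 -29.99]
55.8362599038634 120.77025095636205
132.6 -4.7 10.5
144.5 -7.0 21.9
156.3 -6.9 33.4
168.2 -4.5 44.7
180.0 0.2 55.3
```

View pics/e4.png

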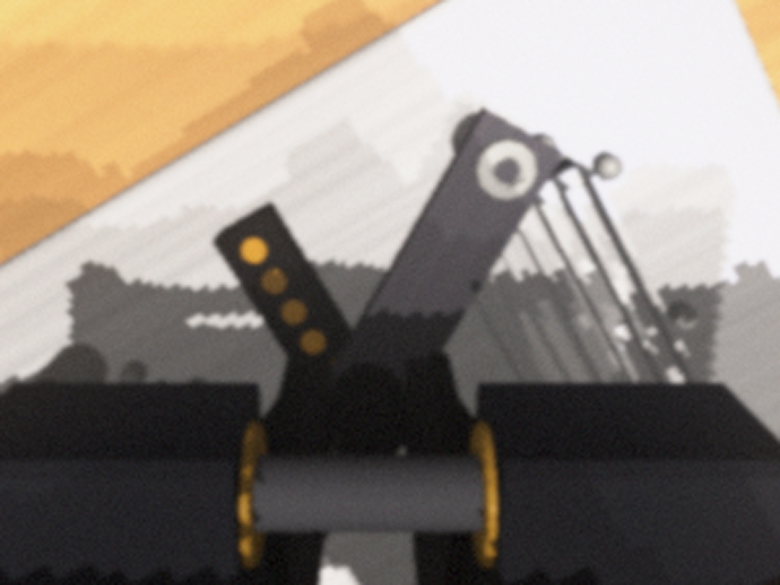

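>>> servo_tool --moves "0.1 -4.7 10.5 0 0 0 0; 0.1 -7 21.9 0 0 0 0; 0.1 -6.9 33.4 0 0 0 0; 0.1 -4.5 44.7 0 0 0 0; 0.1 -4.5 44.7 0 0 0 0"

```text
t: 20.9
tool_pos: [560.6, -120.1, 54.8]
ee_rot: [3.139, 0.007, -0.526]
wrist_force: [-4.2, -0.2, 2.9]
width: 0.179
```

```bash
python3 arc.py 616.7 -129 180 3
```

```text
[ 560.6 -120.1   54.8] 15.6 [-4.2 -0.2  2.9] [179.83   0.38 -30.16]
56.76552996404882 170.99172562584252
174.0 1.8 2.4
177.0 3.1 5.1
180.0 4.5 7.7
```

>>> servo_tool --moves "0.1 1.8 2.4 0 0 0 0; 0.1 3.1 5.1 0 0 0 0; 0.1 4.5 7.7 0 0 0 0; 0.1 4.5 7.7 0 0 0 0; 0.1 4.5 7.7 0 0 0 0"

```text
t: 21.4
tool_pos: [561.0, -129.2, 54.9]
ee_rot: [3.139, 0.006, -0.527]
wrist_force: [-0.7, 0.5, 1.1]
width: 0.174
```

>>> servo_tool --moves "0.1 0 0 0 0 0 0; 0.4 0 0 0 0 0 0; 0.4 0 0 0 0 0 0; 0.4 0 0 0 0 0 0; 0.4 0 0 -40 0 0 0"

```text
t: 21.9
tool_pos: [557.9, -128.9, 90.6]
ee_rot: [3.136, 0.014, -0.527]
wrist_force: [-0.2, -0.3, 0.4]
width: 0.381
```

```bash
python3 -c "
from h import *
toolmove([520,-60,150],0.15)"
```

```text
from [ 557.9 -128.9   90.6] yaw -30.17 t 21.9
move [[-68.3, -40.2, -58.6], [0.09, 0.88, -30.32]]
```

>>> servo_tool --moves "0.5 -5 -5 -30 0 0 0; 0.5 -20 -30 -55 0 0 0; 0.5 -40 -55 -70 0 0 0; 0.5 -60 -68 -70 0 0.8 0; 0.5 -60 -68 -70 0 0.8 0"

```text
t: 22.4
tool_pos: [540.8, -36.3, 162.0]
ee_rot: [3.137, -0.001, -0.521]
wrist_force: [-0.2, -0.7, 0.7]
width: 0.502
```

>>> servo_tool --moves "0.5 0 0 0 0 0 0; 0.5 0 0 0 0 0 0; 0.5 0 0 0 0 0 0; 0.5 0 0 0 0 0 0; 0.5 0 0 0 0 0 0"

```text
t: 22.9
tool_pos: [540.8, -36.8, 161.8]
ee_rot: [3.137, -0.0, -0.522]
wrist_force: [0.3, 1.0, 0.2]
width: 0.5
```

```bash
python3 -c "
from h import *
import pickle
d=snap('wrist','f1.png');pickle.dump(d,open('f1.pkl','wb'))
toolmove([630,43.3,100],-75)"
```

```text
from [540.8 -36.7 161.8] yaw -29.91 t 22.95
move [[37.4, -114.1, 61.3], [0.23, -0.13, 45.09]]
```

View pics/f1.png

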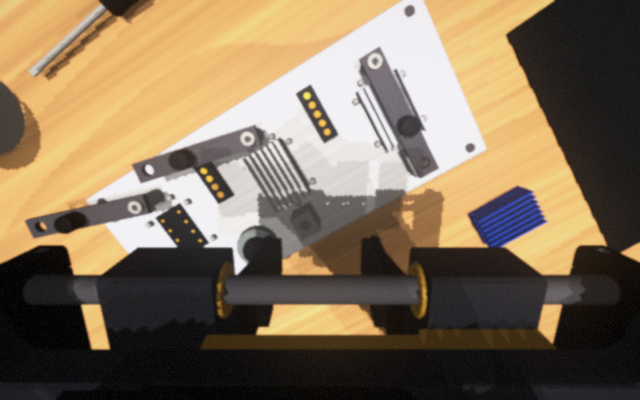

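Strap 1 is swung over its module, with its hole near (424,167). On to the middle strap's knob, at (181,160).

>>> servo_tool --moves "0.5 8 -25 5 0 0 8.5; 0.5 16 -50 15 0 0 17; 0.5 25 -80 30 0 0 25.5; 0.5 37 -114 45 0 0 34; 0.5 37 -114 60 0 0 42.5"

```text
t: 23.45
tool_pos: [600.1, 21.5, 111.1]
ee_rot: [3.116, 0.038, -0.959]
wrist_force: [-1.5, 0.1, -1.5]
width: 0.505
```

>>> servo_tool --moves "0.5 0 0 0 0 0 2.5; 0.5 0 0 0 0 0 2.5; 0.5 0 0 0 0 0 2.5; 0.5 0 0 0 0 0 2.5; 0.5 0 0 0 0 0 2.5"

```text
t: 23.95
tool_pos: [600.1, 20.9, 111.4]
ee_rot: [3.115, 0.037, -1.003]
wrist_force: [0.0, 0.4, 1.3]
width: 0.5
```

```bash
python3 -c "
from h import *
import pickle
d=snap('wrist','f2.png');pickle.dump(d,open('f2.pkl','wb'))
toolmove([630,43.3,55],-75)"
```

```text
from [600.1  20.8 111.4] yaw -57.49 t 24.0
move [[-0.8, -38.8, 55.4], [1.83, 1.87, 17.54]]
```

View pics/f2.png

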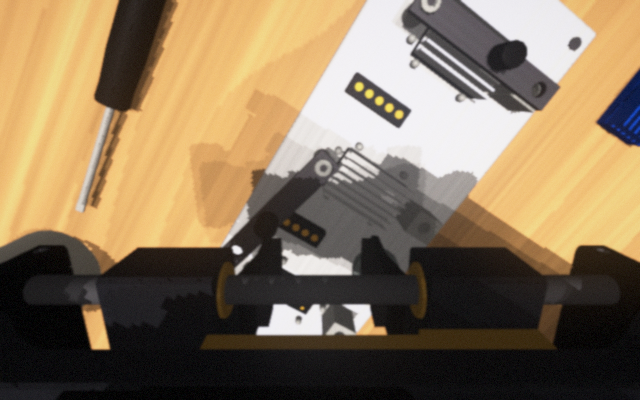

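>>> servo_tool --moves "0.5 0 -12 0 1 1 4; 0.5 0 -24 0 1.8 1.8 8; 0.5 0 -36 5 1.8 1.8 12; 0.5 -0.8 -38.8 12 1.8 1.8 17.5; 0.5 -0.8 -38.8 12 1.8 1.8 17.5"

```text
t: 24.5
tool_pos: [631.9, 43.2, 97.2]
ee_rot: [3.139, -0.002, -1.309]
wrist_force: [-0.6, 0.7, -0.7]
width: 0.5
```

>>> servo_tool --moves "0.5 0 0 0 0 0 0; 0.5 0 0 0 0 0 0; 0.5 0 0 0 0 0 0; 0.5 0 0 0 0 0 0; 0.5 0 0 0 0 0 0"

```text
t: 25.0
tool_pos: [631.9, 42.8, 97.5]
ee_rot: [3.14, -0.001, -1.309]
wrist_force: [0.2, -0.2, 0.1]
width: 0.501
```

```bash
python3 -c "
from h import *
import pickle
d=snap('wrist','f3.png');pickle.dump(d,open('f3.pkl','wb'));print(sensors.state()['qpos'])
toolmove([630,43.3,55],-75)"
```

```text
[-0.8591639   0.655889    1.01750143  1.6216684  -0.58761485  1.20346981
 -2.5944023 ]
from [631.9  42.9  97.5] yaw -75.01 t 25.05
move [[-0.9, 1.6, 42.5], [0.13, -0.06, -0.01]]
```

View pics/f3.png

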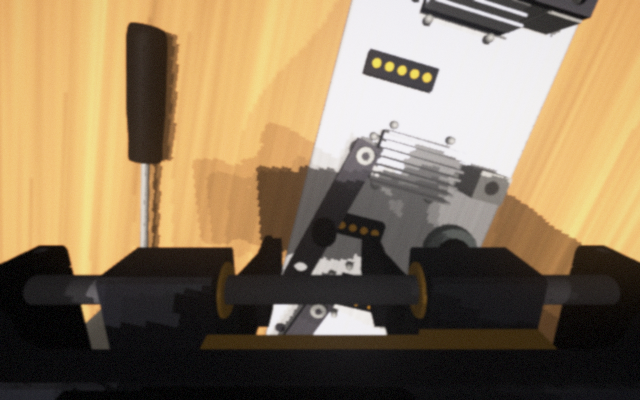

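>>> servo_tool --moves "0.5 -1 1.5 5 0 0 -4; 0.5 -1 1.5 15 0 0 -8; 0.5 -1 1.5 28 0 0 -12; 0.5 -1 1.5 38 0 0 -13; 0.5 -1 1.5 42 0 0 -13"

```text
t: 25.55
tool_pos: [629.7, 43.4, 54.6]
ee_rot: [3.138, 0.0, -1.083]
wrist_force: [-0.3, 0.3, 0.1]
width: 0.5
```

>>> servo_tool --moves "0.5 0 0 0 0 0 0; 0.5 0 0 0 0 0 0; 0.5 0 0 0 0 0 0; 0.5 0 0 0 0 0 0; 0.5 0 0 0 0 0 0"

```text
t: 26.05
tool_pos: [629.8, 43.5, 54.8]
ee_rot: [3.139, 0.0, -1.083]
wrist_force: [0.1, 0.0, 1.2]
width: 0.503
```

```bash
python3 -c "
from h import *
import pickle
print(sensors.state()['qpos'])
d=snap('wrist','f4.png',(180,100,480,325),2.6)
toolmove([630,43.3,55],-62)"
```

```text
[-0.81365444  0.67239382  0.93328749  1.65767682 -0.58793137  1.12044837
 -2.37109761]
from [629.8  43.4  54.8] yaw -62.07 t 26.1
move [[0.2, -0.1, -0.2], [0.17, 0.0, -0.07]]
```

View pics/f4.png

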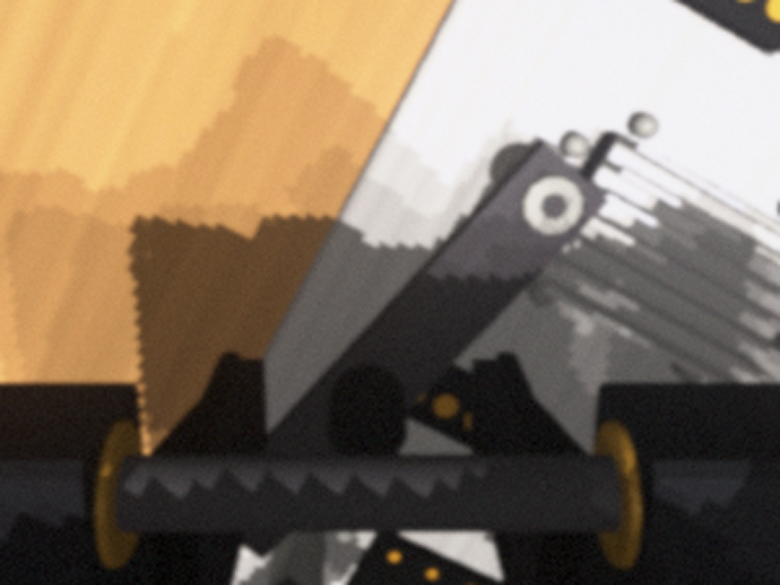

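Centred. Grip the knob.

>>> servo_tool --moves "0.1 0 0 0 0 0 0; 0.1 0 0 0 0 0 0; 0.1 0 0 0 0 0 0; 0.1 0 0 0 0 0 0; 0.1 0 0 0 0 0 0" --grip_force 12

```text
t: 26.6
tool_pos: [629.8, 43.6, 54.8]
ee_rot: [3.139, 0.0, -1.083]
wrist_force: [0.5, 0.9, 0.1]
width: 0.178
```

```bash
python3 arc.py 616.9 -11.1 180 10
```

```text
[629.8  43.6  54.8] 15.5 [0.5 0.9 0.1] [ 1.7984e+02  1.0000e-02 -6.2060e+01]
56.21475495451471 76.71485637889128
87.0 -5.8 8.3
97.4 -10.1 17.4
107.7 -12.8 27.1
118.0 -13.7 37.1
128.4 -12.8 47.2
138.7 -10.1 56.9
149.0 -5.7 66.0
159.3 0.3 74.1
169.7 7.6 81.0
180.0 16.0 86.5
```

>>> servo_tool --moves "0.1 -5.8 8.3 0 0 0 -5; 0.1 -10.1 17.4 0 0 0 -10; 0.1 -12.8 27.1 0 0 0 -15; 0.1 -13.7 37.1 0 0 0 -20; 0.1 -12.8 47.2 0 0 0 -25"

```text
t: 27.1
tool_pos: [581.8, 35.2, 54.8]
ee_rot: [3.141, 0.003, -0.641]
wrist_force: [-0.1, 5.6, -1.3]
width: 0.177
```

```bash
python3 arc.py 616.9 -11.1 180 5; python3 -c "
from h import *
d=snap('wrist','f5.png',(180,100,480,325),2.6)"
```

```text
[581.8  35.2  54.8] 15.4 [-0.1  5.6 -1.3] [ 1.7997e+02  1.7000e-01 -3.6710e+01]
58.130748250591665 127.12581718916772
137.7 0.1 10.7
148.3 0.0 21.0
158.9 1.9 31.2
169.4 5.6 40.9
180.0 10.9 49.7
```

View pics/f5.png

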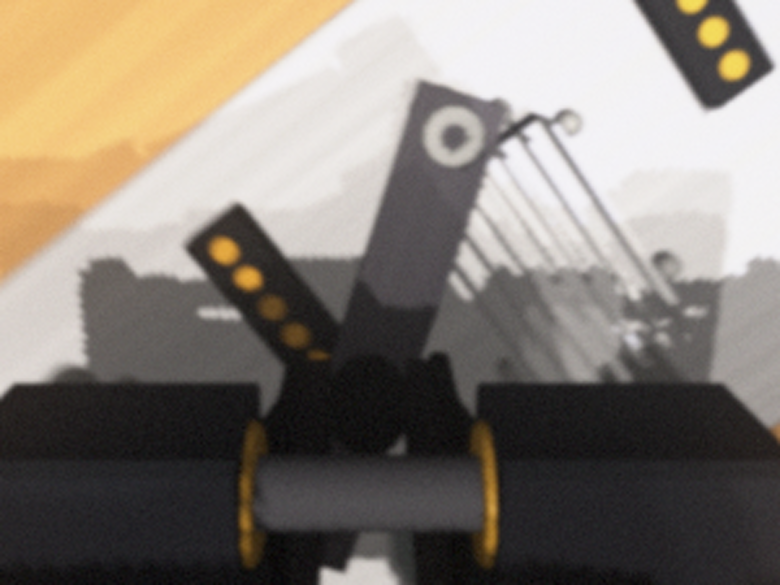

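>>> servo_tool --moves "0.1 0.1 10.7 0 0 0 0; 0.1 0 21 0 0 0 0; 0.1 1.9 31.2 0 0 0 0; 0.1 5.6 40.9 0 0 0 0; 0.1 5.6 40.9 0 0 0 0"

```text
t: 27.65
tool_pos: [560.1, -4.3, 55.0]
ee_rot: [3.14, 0.004, -0.639]
wrist_force: [-2.9, 1.0, 4.6]
width: 0.177
```

```bash
python3 arc.py 616.9 -11.1 180 3
```

```text
[560.1  -4.3  55. ] 15.4 [-2.9  1.   4.6] [179.88   0.24 -36.61]
57.24460476466331 173.1684171065896
175.4 2.2 1.3
177.7 3.4 3.2
180.0 4.7 5.0
```

>>> servo_tool --moves "0.1 2.2 1.3 0 0 0 0; 0.1 3.4 3.2 0 0 0 0; 0.1 4.7 5 0 0 0 0; 0.1 4.7 5 0 0 0 0; 0.1 4.7 5 0 0 0 0"

```text
t: 28.15
tool_pos: [560.6, -11.6, 54.9]
ee_rot: [3.139, 0.005, -0.64]
wrist_force: [-3.7, 0.0, 4.4]
width: 0.176
```

>>> servo_tool --moves "0.1 0 0 0 0 0 0; 0.4 0 0 0 0 0 0; 0.4 0 0 0 0 0 0; 0.4 0 0 0 0 0 0; 0.4 0 0 -10 0 0 0"

```text
t: 28.65
tool_pos: [559.9, -11.7, 64.2]
ee_rot: [3.137, 0.006, -0.64]
wrist_force: [-0.2, 0.4, 1.4]
width: 0.384
```

>>> servo_tool --moves "0.4 0 0 -25 0 0 0; 0.5 0 0 -60 0 0 0; 0.5 -15 0 -90 0 0 -8; 0.5 -30 0 -105 0 0 -16; 0.5 -50 0 -105 0 0 -24"

```text
t: 29.15
tool_pos: [521.8, 17.6, 172.3]
ee_rot: [3.141, 0.003, -0.217]
wrist_force: [-0.6, -0.3, -0.1]
width: 0.5
```

```bash
python3 -c "
from h import *
print(sensors.state()['qpos'])
toolmove([470,-70,150],0.15)"
```

```text
[-0.97105555  0.191205    0.95569533  1.83628095 -0.16746331  1.20192082
 -1.75020108]
from [521.8  17.6 172.3] yaw -12.42 t 29.15
move [[-31.7, 96.6, 22.5], [0.01, 0.18, -12.57]]
```

>>> servo_tool --moves "0.6 -15 20 5 0 0 -4; 0.6 -30 40 10 0 0 -8; 0.6 -40 65 15 0 0 -12.5; 0.6 -52 90 20 0 0 -12.5; 0.6 -52 97 22 0 0 -12.5"

```text
t: 29.65
tool_pos: [448.4, -68.2, 150.5]
ee_rot: [-3.139, 0.003, -0.002]
wrist_force: [0.4, 0.5, 1.0]
width: 0.6
```

>>> servo_tool --moves "0.6 0 0 0 0 0 0; 0.6 0 0 0 0 0 0; 0.6 0 0 0 0 0 0; 0.6 0 0 0 0 0 0; 0.6 0 0 0 0 0 0"

```text
t: 30.15
tool_pos: [448.6, -67.9, 150.5]
ee_rot: [-3.14, 0.004, -0.001]
wrist_force: [0.0, 0.9, -0.3]
width: 0.6
```

```bash
python3 -c "
from h import *
import pickle
d=snap('wrist');pickle.dump(d,open('g1.pkl','wb'));print(sensors.state()['tool_pos'])
a=d['frame'][:,:,::-1]
cv2.imwrite('pics/g1.png',cv2.resize(a[20:180,220:420],None,fx=3.7,fy=3.7,interpolation=cv2.INTER_CUBIC))
print(proj(d,[[524.7,-129.3,52],[524.8,-11.3,52]]))
"
```

```text
[448.59770686 -67.99410048 150.46575592]
[[398.93522118 107.73760635]
 [247.81119734 107.61067553]]
```

View pics/g1.png

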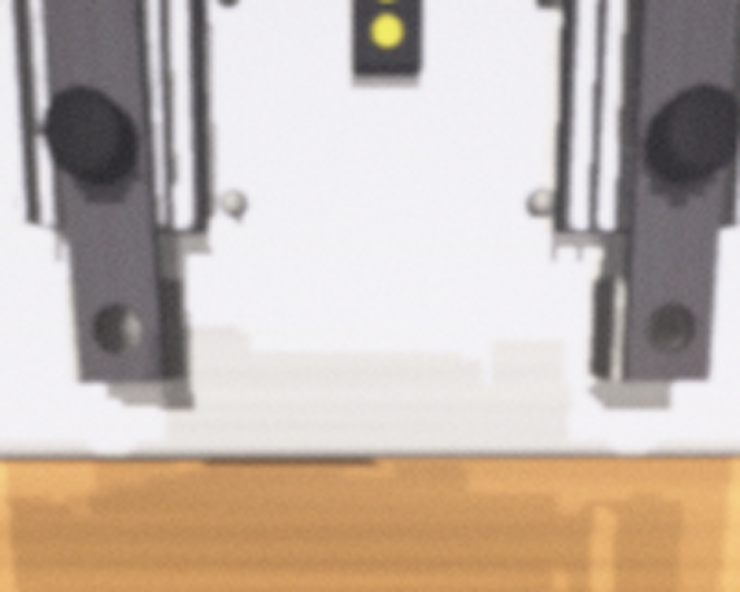

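```bash
python3 - <<'E'
from h import *
import pickle
d=pickle.load(open('g1.pkl','rb'));u=lambda p:(p[0]/3.7+220-.36,p[1]/3.7+20-.36)
print("mid",atz(d,u((117,328)),52).round(1),"R",atz(d,u((671,327)),52).round(1))
a=d['frame'][:,:,::-1]
l=cv2.resize(a[90:125,235:270],None,fx=11,fy=11,interpolation=cv2.INTER_CUBIC);r=cv2.resize(a[90:125,382:417],None,fx=11,fy=11,interpolation=cv2.INTER_CUBIC)
cv2.imwrite('pics/g1z.png',np.hstack([l,r]))
E
```

```text
mid [524.3 -14.   52. ] R [ 524.5 -130.9   52. ]
```

View pics/g1z.png

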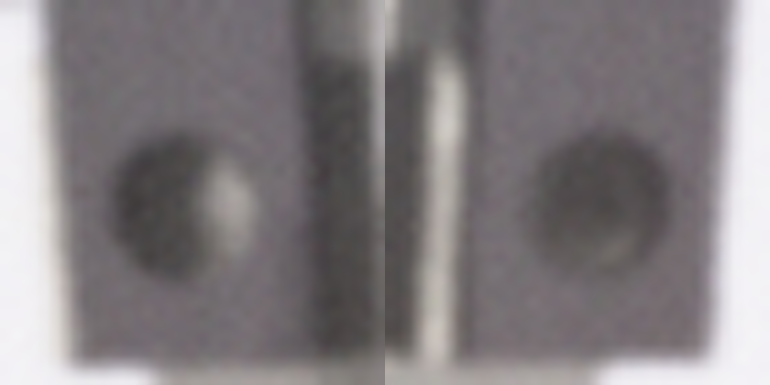

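>>> servo_tool --moves "0.6 0 -30 -30 0 0 0; 0.6 0 -75 -50 0 0 0; 0.6 0 -125 -50 0 0 2; 0.6 0 -170 -50 0 0 4; 0.6 0 -215 -50 0 0 7"

```text
t: 30.7
tool_pos: [448.8, 149.2, 201.0]
ee_rot: [-3.14, 0.004, -0.124]
wrist_force: [1.5, -0.7, -0.2]
width: 0.601
```

```bash
python3 -c "
from h import *
print(sensors.state()['qpos'])
toolmove([440,345,200],-7.3)"
```

```text
[-1.1300197  -0.0238729   0.71677084  1.90724473  0.01277806  1.25440415
 -2.11261045]
from [448.8 149.2 201. ] yaw -7.13 t 30.7
move [[-33.0, -193.2, 1.5], [-0.11, 0.2, 0.17]]
```

>>> servo_tool --moves "0.6 -6 -40 0 0 0 -5; 0.6 -12 -80 0 0 0 -10; 0.6 -20 -120 0 0 0 -15; 0.6 -27 -160 0 0 0 -17; 0.6 -33 -193 0 0 0 -17"

```text
t: 31.2
tool_pos: [439.2, 347.5, 201.1]
ee_rot: [-3.139, 0.003, 0.175]
wrist_force: [0.6, 0.7, -0.3]
width: 0.603
```

>>> servo_tool --moves "0.6 0 0 0 0 0 0; 0.6 0 0 0 0 0 0; 0.6 0 0 0 0 0 0; 0.6 0 0 0 0 0 0; 0.6 0 0 0 0 0 0"

```text
t: 31.7
tool_pos: [439.5, 346.6, 201.3]
ee_rot: [-3.138, 0.003, 0.174]
wrist_force: [0.7, 0.6, 0.3]
width: 0.602
```

```bash
python3 -c "
from h import *
import pickle
d=snap('wrist','h1.png');pickle.dump(d,open('h1.pkl','wb'));s=sensors.state();print(s['qpos'],s['tool_pos'],s['ee_rot'])
"
```

```text
[-1.25982588  0.21730271  0.59416994  1.69439547 -0.13130105  1.26986388
 -2.03389341] [439.46247959 346.77253982 201.3448933 ] [-3.13830874e+00  3.11532155e-03  1.74287101e-01]
```

View pics/h1.png

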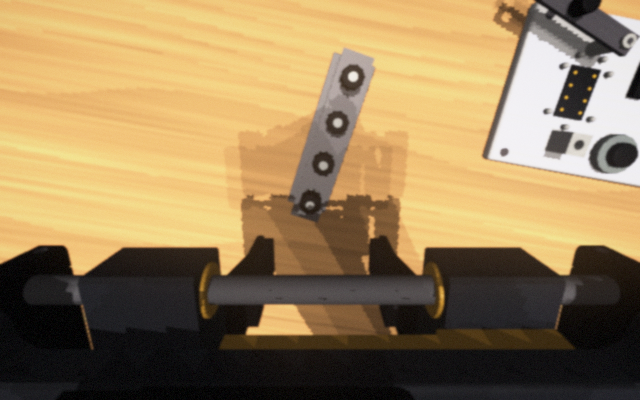

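```bash
python3 - <<'E'
from h import *
import pickle
d=pickle.load(open('h1.pkl','rb'));T=pickle.load(open('top.pkl','rb'))
a=d['frame'][:,:,::-1];cv2.imwrite('pics/h1z.png',cv2.resize(a[40:225,270:390],None,fx=3.2,fy=3.2,interpolation=cv2.INTER_CUBIC))
for p,q in zip([(352,76),(338,122),(323,163),(310,202)],[(190,130),(181,204),(171,277),(160,350)]):
    print(atz(d,p,73).round(1),tri([(d,p),(T,(q[0]/5+139.6,q[1]/5+169.6))]))
E
```

```text
[544.3 338.4  73. ] (array([545.56085276, 337.64813586,  62.78682863]), [[0.1, -0.2], [0.0, 0.1]])
[505.1 342.9  73. ] (array([504.957219  , 342.29298745,  62.89164439]), [[0.1, -0.2], [-0.0, 0.1]])
[467.  349.5  73. ] (array([465.13304854, 348.83158394,  58.96170573]), [[0.3, -0.4], [-0.1, 0.1]])
[428.3 355.1  73. ] (array([425.25725867, 354.38086427,  60.48891353]), [[0.7, -0.5], [-0.2, 0.2]])
```

View pics/h1z.png

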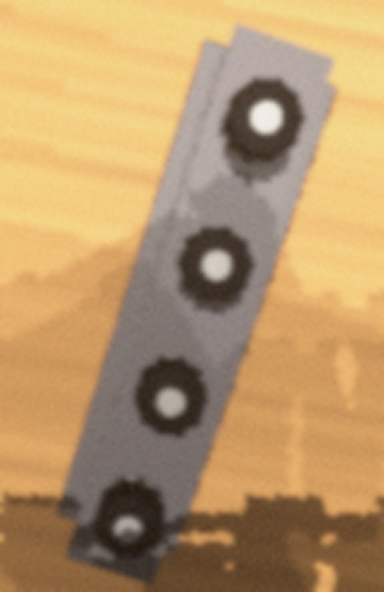

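```bash
python3 -c "
from h import *
toolmove([545,339,110],3)"
```

```text
from [439.5 346.8 201.3] yaw 9.99 t 31.75
move [[102.9, 26.3, 90.9], [-0.18, 0.19, 6.99]]
```

>>> servo_tool --moves "0.5 35 9 20 0 0 2; 0.5 70 18 45 0 0 4; 0.5 103 26 70 -0.1 0.2 7; 0.5 103 26 90 -0.1 0.2 7; 0.5 103 26 90 -0.1 0.2 7"

```text
t: 32.25
tool_pos: [544.2, 337.4, 107.8]
ee_rot: [3.139, 0.004, 0.05]
wrist_force: [-1.0, 0.2, -0.7]
width: 0.505
```

>>> servo_tool --moves "0.5 0 0 0 0 0 0; 0.5 0 0 0 0 0 0; 0.5 0 0 0 0 0 0; 0.5 0 0 0 0 0 0; 0.5 0 0 0 0 0 0"

```text
t: 32.75
tool_pos: [544.3, 337.8, 108.5]
ee_rot: [3.14, 0.003, 0.051]
wrist_force: [-0.6, -0.1, -0.3]
width: 0.502
```

```bash
python3 -c "
from h import *
import pickle
d=snap('wrist','h2.png',(180,150,480,325),2.6);pickle.dump(d,open('h2.pkl','wb'));toolmove([545,339,60],3)
s=sensors.state();print(s['qpos']);print(proj(d,[545,338,73]))
"
```

```text
from [544.2 337.7 108.3] yaw 2.91 t 32.8
move [[1.0, -1.3, 48.3], [0.1, 0.19, -0.09]]
[-1.08016629  0.50522629  0.60889433  1.57672663 -0.30673054  1.16060984
 -1.92558488]
[[319.69555287 226.88190727]]
```

View pics/h2.png

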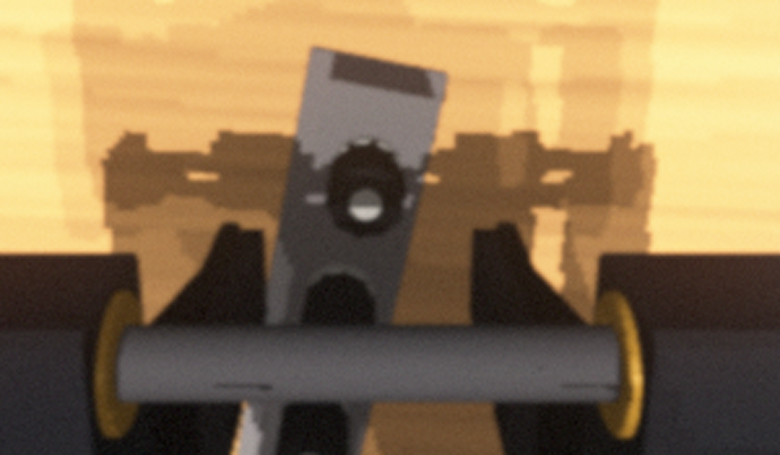

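>>> servo_tool --moves "0.5 0.8 -0.5 15 0 0 0; 0.5 0.8 -0.5 30 0 0.1 0; 0.5 0.8 -0.5 45 0 0.1 0; 0.5 0.8 -0.5 55 0 0.1 0; 0.5 0.8 -0.5 57 0 0.1 0"

```text
t: 33.3
tool_pos: [543.9, 337.5, 49.1]
ee_rot: [3.138, 0.004, 0.051]
wrist_force: [0.3, 0.7, 0.4]
width: 0.5
```

>>> servo_tool --moves "0.5 0 0 0 0 0 0; 0.5 0 0 0 0 0 0; 0.5 0 0 0 0 0 0; 0.5 0 0 0 0 0 0; 0.5 0 0 0 0 0 0"

```text
t: 33.8
tool_pos: [544.0, 337.7, 49.4]
ee_rot: [3.138, 0.004, 0.051]
wrist_force: [0.3, 0.1, -0.3]
width: 0.499
```

```bash
python3 -c "
from h import *
import pickle
d=snap('wrist','h3.png',(180,150,480,325),2.6);toolmove([545,338.2,50],3)
snap('side','h3s.png',(190,220,320,330),5)
"
```

```text
from [544.  337.6  49.4] yaw 2.9 t 33.85
move [[1.0, -0.6, -0.6], [0.19, 0.21, -0.1]]
```

View pics/h3.png

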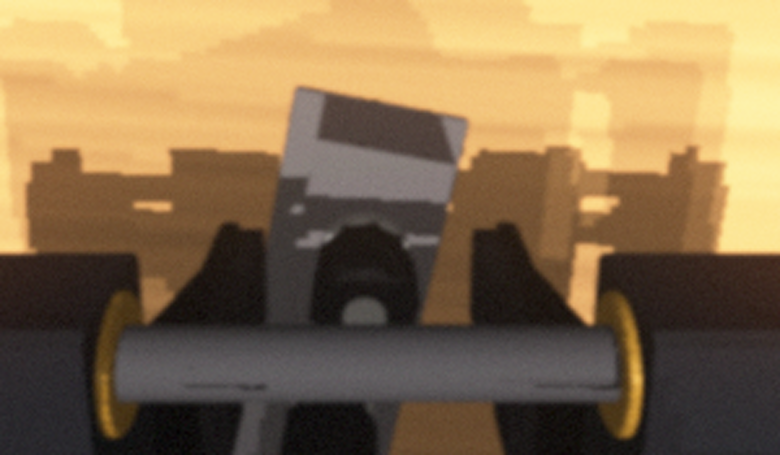

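View pics/h3s.png

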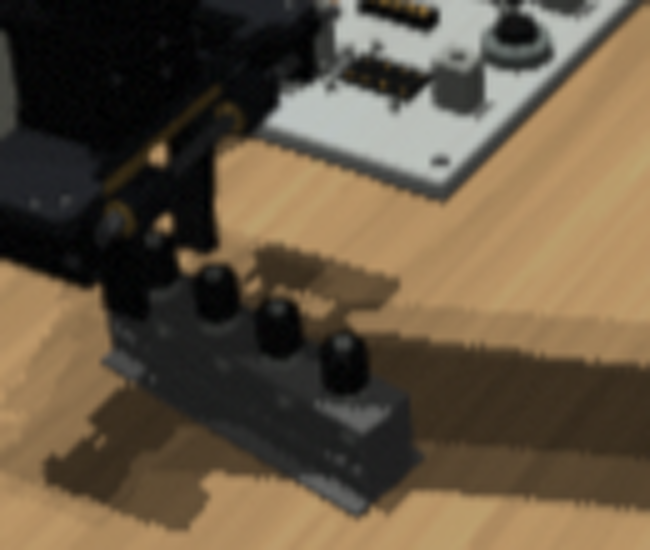

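The pin head is centred between the fingers in both views. Close on it.

>>> servo_tool --moves "0.5 1 -0.3 0 0.2 0.2 0; 0.5 1 -0.3 0 0.2 0.2 0; 0.1 1 -0.3 0 0.2 0.2 0; 0.1 1 -0.3 0 0.2 0.2 0; 0.1 1 -0.3 0 0.2 0.2 0" --grip_force 20

```text
t: 34.4
tool_pos: [544.9, 337.9, 49.3]
ee_rot: [-3.142, 0.0, 0.051]
wrist_force: [1.1, 0.3, -0.5]
width: 0.313
```

>>> servo_tool --moves "0.1 0 0 0 0 0 0; 0.1 0 0 0 0 0 0; 0.1 0 0 -3 0 0 0; 0.1 0 0 -8 0 0 0; 0.1 0 0 -14 0 0 0"

```text
t: 34.9
tool_pos: [544.9, 337.9, 63.7]
ee_rot: [-3.142, 0.0, 0.051]
wrist_force: [0.1, -0.8, -0.5]
width: 0.223
```

```bash
python3 -c "
from h import *
snap('side','h4s.png',(190,220,320,330),5)
s=sensors.state();print(s['width']*87,s['tool_pos'],s['wrist_force'])
"
```

```text
19.51537034272645 [545.55709088 338.18041725  64.96235503] [1.50594492 0.3941927  0.64187831]
```

View pics/h4s.png

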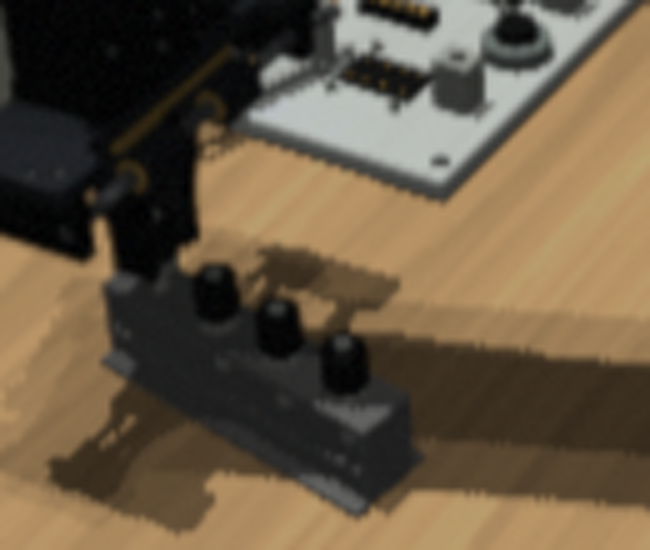

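>>> servo_tool --moves "0.1 0 0 -8 0 0 0; 0.1 0 0 -18 0 0 0; 0.1 0 0 -30 0 0 0; 0.1 0 0 -45 0 0 0; 0.1 0 0 -60 0 0 0"

```text
t: 35.45
tool_pos: [545.6, 338.2, 126.6]
ee_rot: [-3.14, -0.001, 0.051]
wrist_force: [0.7, 0.2, 0.1]
width: 0.223
```

```bash
python3 -c "
from h import *
snap('side','h5s.png',(190,200,320,310),5)
s=sensors.state();print(s['width']*87,s['tool_pos'],s['wrist_force'])
toolmove([524.8,-11.3,150],0.15)
"
```

```text
19.364113836192754 [546.82640453 338.75492333 129.30800692] [2.18968072 0.52296933 2.09488239]
from [546.8 338.8 129.3] yaw 2.89 t 35.5
move [[-39.6, 348.4, -22.0], [-0.2, -0.24, 2.74]]
```

View pics/h5s.png

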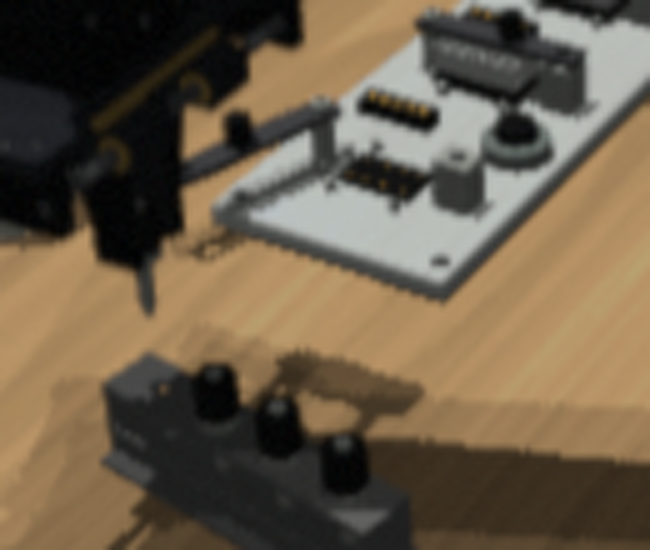

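>>> servo_tool --moves "0.1 -5 30 -20 0 0 0; 0.1 -10 75 -25 0 0 0; 0.1 -15 125 -25 0 0 1; 0.1 -20 170 -25 0 0 2; 0.1 -25 215 -25 0 0 2.7"

```text
t: 36.0
tool_pos: [532.4, 120.8, 154.0]
ee_rot: [-3.137, -0.005, 0.002]
wrist_force: [1.0, 0.5, -0.9]
width: 0.227
```

```bash
python3 -c "
from h import *
toolmove([524.7,-129.3,140],0.15)
"
```

```text
from [532.4 120.8 154. ] yaw 0.14 t 36.0
move [[-8.3, 250.1, 12.9], [-0.25, -0.27, -0.01]]
```

>>> servo_tool --moves "0.1 -2 48 0 -0.2 -0.2 0; 0.1 -4 96 0 -0.2 -0.2 0; 0.1 -6 146 0 -0.2 -0.2 0; 0.1 -8 196 5 -0.2 -0.2 0; 0.1 -8.3 246 10 -0.2 -0.2 0"

```text
t: 36.5
tool_pos: [524.6, -126.4, 143.7]
ee_rot: [-3.14, -0.003, 0.003]
wrist_force: [1.7, 0.6, -0.5]
width: 0.222
```

>>> servo_tool --moves "0.1 0 3 0 0 0 0; 0.1 0 3 0 0 0 0; 0.1 0 3 0 0 0 0; 0.1 0 3 0 0 0 0; 0.1 0 3 0 0 0 0"

```text
t: 37.0
tool_pos: [524.9, -127.8, 143.7]
ee_rot: [-3.139, -0.003, 0.005]
wrist_force: [-0.1, -0.7, -0.0]
width: 0.221
```

```bash
python3 -c "
from h import *
import pickle
d=snap('wrist','i1.png',(240,140,400,340),3);pickle.dump(d,open('i1.pkl','wb'))
toolmove([524.7,-129.3,110],0.15)
s=sensors.state();p=s['tool_pos']
print(proj(d,[p+[0,0,-39],p+[0,0,-4],[524.7,-129.3,52]]))
"
```

```text
from [ 524.9 -128.1  143.7] yaw 0.28 t 37.05
move [[-0.3, 1.3, 33.7], [-0.13, -0.17, 0.13]]
[[320.42158591 226.52489321]
 [320.14535196 248.16277524]
 [322.15076845 204.4821355 ]]
```

View pics/i1.png

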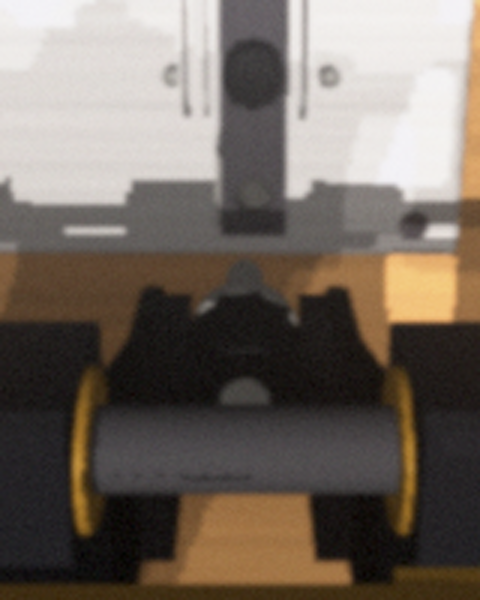

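```bash
python3 - <<'E'
from h import *
import pickle
d=pickle.load(open('i1.pkl','rb'));a=d['frame'][:,:,::-1]
cv2.imwrite('pics/i1z.png',cv2.resize(a[180:250,290:360],None,fx=8,fy=8,interpolation=cv2.INTER_CUBIC))
E
```

```text
(no output)
```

View pics/i1z.png

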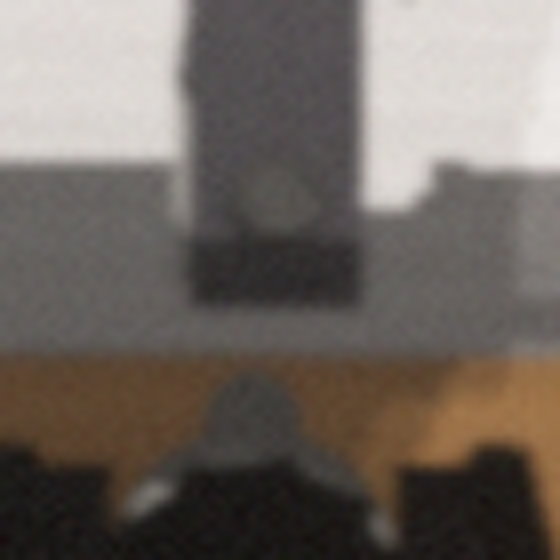

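```bash
python3 - <<'E'
from h import *
import pickle
d=pickle.load(open('i1.pkl','rb'));u=lambda p:(p[0]/8+290-.44,p[1]/8+180-.44)
print("strap edges",atz(d,u((190,198)),52).round(1),atz(d,u((361,198)),52).round(1),"hole",atz(d,u((279,198)),52).round(1))
print("post left edge",atz(d,u((175,200)),46).round(1))
# tip lowest z=143.7-39
print("tip",atz(d,u((250,378)),104.7).round(1),"shank base edges",)
print("cam",(-np.array(d['R']).T@np.array(d['t'])).round(1))
E
```

```text
strap edges [ 524.8 -122.    52. ] [ 524.9 -139.7   52. ] hole [ 524.9 -131.2   52. ]
post left edge [ 522.8 -120.2   46. ]
tip [ 524.7 -128.4  104.7] shank base edges
cam [ 600.2 -128.6  306.9]
```

>>> servo_tool --moves "0.1 0 1.1 12 -0.1 -0.2 0; 0.1 0 1.1 25 -0.1 -0.2 0; 0.1 0 1.1 36 -0.1 -0.2 0; 0.1 0 1.1 45 -0.1 -0.2 0; 0.1 0 1.1 46 -0.1 -0.2 0"

```text
t: 37.55
tool_pos: [524.1, -129.1, 96.1]
ee_rot: [-3.141, 0.003, 0.005]
wrist_force: [0.1, 0.0, -0.3]
width: 0.22
```

```bash
python3 -c "
from h import *
import pickle
d=snap('wrist','i2.png',(260,160,380,260),6);pickle.dump(d,open('i2.pkl','wb'))
toolmove([524.9,-129.2,80],0.15);print(sensors.state()['wrist_force'])
"
```

```text
from [ 524.4 -129.3   96.8] yaw 0.26 t 37.6
move [[0.5, -0.1, 16.8], [-0.01, 0.12, 0.11]]
[-0.65333921  0.49150142 -0.38572522]
```

View pics/i2.png

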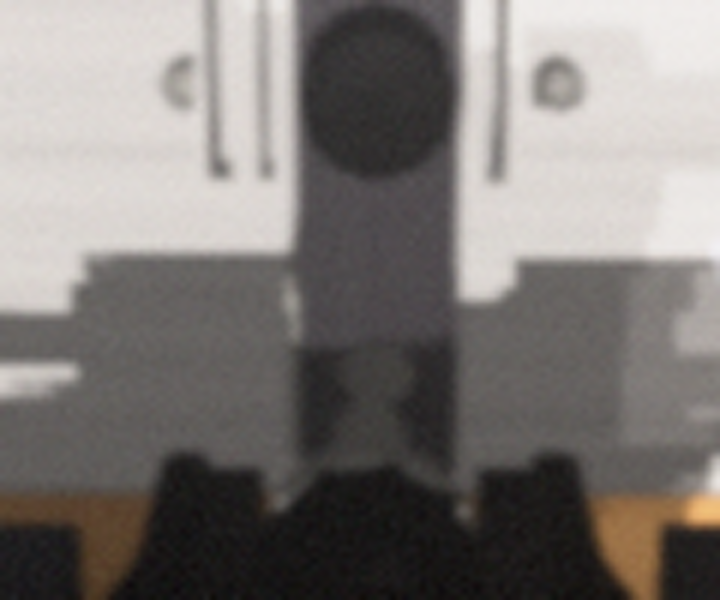

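>>> servo_tool --moves "0.1 0.4 0.3 5 0 0 0; 0.1 0.4 0.3 9 0 0 0; 0.1 0.4 0.3 13 0 0 0; 0.1 0.4 0.3 17 0 0 0; 0.1 0.4 0.3 20 0 0 0"

```text
t: 38.1
tool_pos: [524.8, -129.5, 76.5]
ee_rot: [-3.141, 0.002, 0.005]
wrist_force: [-0.4, -0.1, -0.8]
width: 0.223
```

```bash
python3 -c "
from h import *
s=sensors.state();print(s['tool_pos'],s['wrist_force'],s['wrist_torque'])
"
```

```text
[ 524.76261648 -129.52241095   76.45044375] [-0.3607649  -0.06606507 -0.77323959] [0.01360701 0.01022415 0.02893869]
```

>>> servo_tool --moves "0.1 0 0 5 0 0 0; 0.1 0 0 10 0 0 0; 0.1 0 0 15 0 0 0; 0.1 0 0 19 0 0 0; 0.1 0 0 20 0 0 0"

```text
t: 38.6
tool_pos: [524.5, -129.5, 56.0]
ee_rot: [-3.141, 0.003, 0.005]
wrist_force: [-2.6, 0.6, 4.8]
width: 0.222
```

```bash
python3 -c "
from h import *
s=sensors.state();print(s['tool_pos'],s['wrist_force'],s['wrist_torque'])
snap('side','i3s.png',(260,160,360,240),7)
"
```

```text
[ 524.47203586 -129.51306725   56.03626475] [-2.56957484  0.55735424  4.77361611] [ 0.12276983  0.57921118 -0.01126356]
```

View pics/i3s.png

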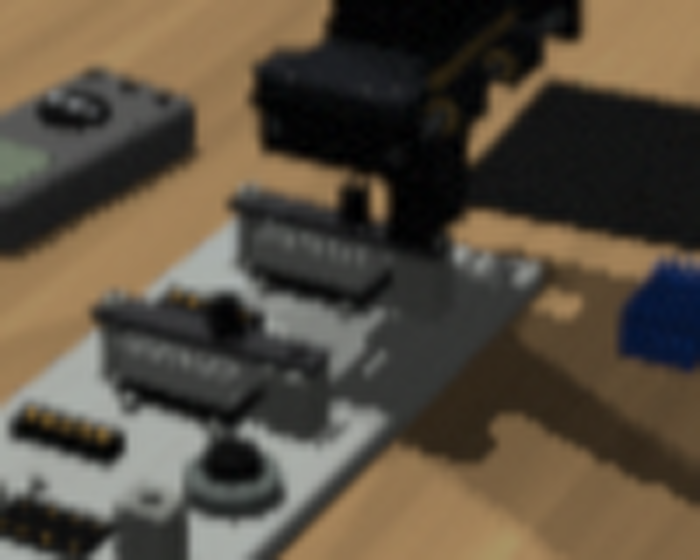

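At TCP z 56 with 4.8 N, the head is resting on the strap. Release and look.

>>> servo_tool --moves "0.1 0 0 1 0 0 0; 0.45 0 0 0 0 0 0; 0.45 0 0 0 0 0 0; 0.45 0 0 0 0 0 0; 0.45 0 0 -10 0 0 0"

```text
t: 39.15
tool_pos: [523.7, -129.3, 65.6]
ee_rot: [-3.141, 0.005, 0.005]
wrist_force: [-0.1, 0.2, -0.6]
width: 0.428
```

>>> servo_tool --moves "0.45 0 0 -20 0 0 0; 0.45 -10 0 -50 0 0 0; 0.45 -40 0 -80 0 0 0; 0.45 -60 -20 -100 0 0 0; 0.45 -60 -60 -100 0 0 0"

```text
t: 39.65
tool_pos: [463.5, -72.4, 168.9]
ee_rot: [-3.139, 0.0, -0.002]
wrist_force: [1.8, 1.4, -1.2]
width: 0.448
```

>>> servo_tool --moves "0.45 0 0 0 0 0 0; 0.45 0 0 0 0 0 0; 0.45 0 0 0 0 0 0; 0.45 0 0 0 0 0 0; 0.45 0 0 0 0 0 0"

```text
t: 40.15
tool_pos: [463.4, -73.2, 168.7]
ee_rot: [-3.14, 0.001, -0.004]
wrist_force: [-0.2, -0.2, -0.0]
width: 0.448
```

```bash
python3 -c "
from h import *
import pickle
d=snap('wrist','i4.png',(200,0,440,200),3.3);pickle.dump(d,open('i4.pkl','wb'))
toolmove([400,340,200],5)
snap('side','i4s.png',(190,160,360,330),3.5)
"
```

```text
from [463.4 -73.1 168.7] yaw -0.2 t 40.2
move [[-64.9, -412.9, -30.5], [-0.1, 0.04, -5.2]]
```

View pics/i4.png

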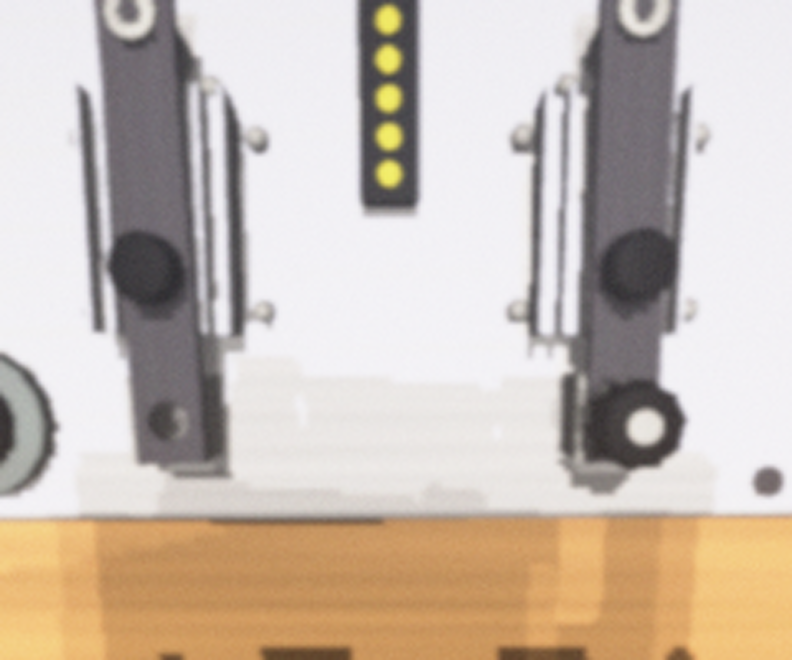

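View pics/i4s.png

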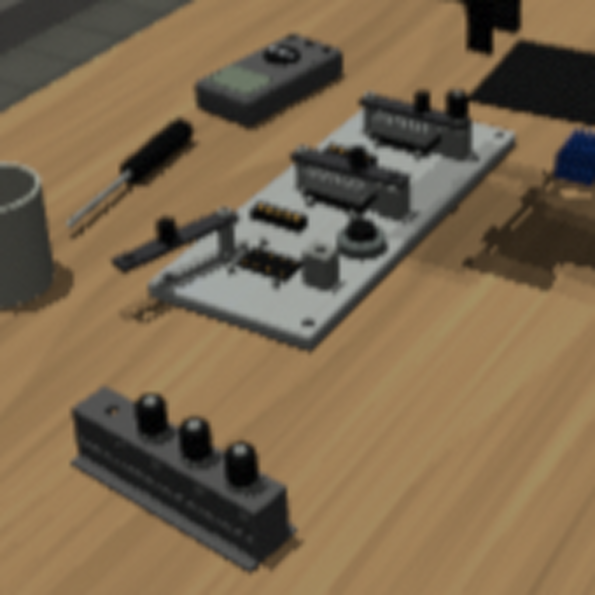

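Pin 1 is home and upright, with its head on the strap at (640,425), and the stand is upright with three pins left. Getting the second pin.

>>> servo_tool --moves "0.5 -5 -40 -10 0 0 0; 0.5 -10 -90 -20 0 0 0; 0.5 -15 -140 -20 0 0 -1; 0.5 -15 -190 -20 0 0 -2; 0.5 -10 -235 -20 0 0 -3"

```text
t: 40.75
tool_pos: [453.6, 164.3, 189.3]
ee_rot: [-3.139, 0.001, 0.05]
wrist_force: [1.4, -0.3, -0.2]
width: 0.499
```

```bash
python3 -c "
from h import *
print(sensors.state()['qpos'])
toolmove([505,343.7,120],3)
"
```

```text
[-1.03111874  0.01994829  0.60585885  1.89965445 -0.01528072  1.2252291
 -1.94062532]
from [453.6 164.3 189.3] yaw 2.89 t 40.75
move [[60.4, -176.4, 69.7], [-0.17, 0.04, -0.12]]
```

>>> servo_tool --moves "0.5 15 -45 0 0 0 0; 0.5 30 -90 5 0 0 0; 0.5 45 -132 20 0 0 0; 0.5 60 -176 45 -0.1 0 0; 0.5 60 -176 69 -0.1 0 0"

```text
t: 41.25
tool_pos: [504.0, 349.6, 118.7]
ee_rot: [-3.14, 0.001, 0.057]
wrist_force: [-1.1, -0.3, -0.1]
width: 0.501
```

>>> servo_tool --moves "0.5 0 0 0 0 0 0; 0.5 0 0 0 0 0 0; 0.5 0 0 0 0 0 0; 0.5 0 0 0 0 0 0; 0.5 0 0 0 0 0 0"

```text
t: 41.75
tool_pos: [504.6, 349.3, 120.0]
ee_rot: [-3.138, -0.0, 0.056]
wrist_force: [0.3, 0.3, 0.4]
width: 0.501
```

```bash
python3 -c "
from h import *
import pickle
d=snap('wrist','j1.png',(180,150,480,325),2.6);pickle.dump(d,open('j1.pkl','wb'));toolmove([505,343.7,50],3)
print(proj(d,[505,342.7,73]))
"
```

```text
from [504.4 349.4 119.7] yaw 3.22 t 41.8
move [[0.3, 6.0, 69.7], [-0.19, -0.01, 0.22]]
[[329.81975418 222.1098973 ]]
```

View pics/j1.png

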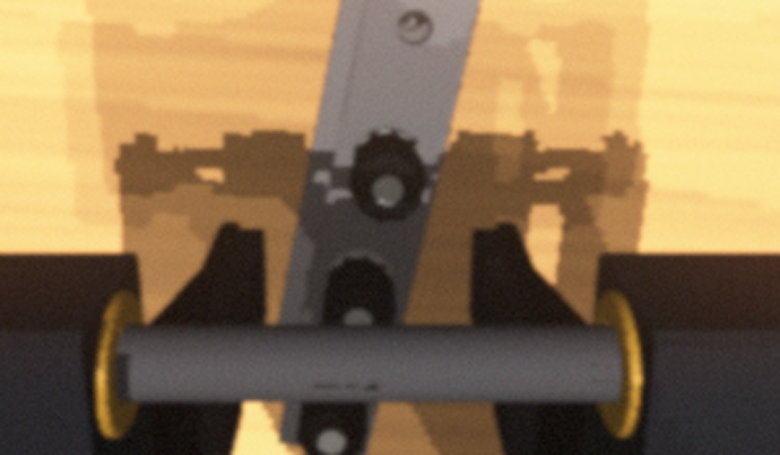

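>>> servo_tool --moves "0.5 0.4 4 10 -0.2 0 0.2; 0.5 0.4 5.8 25 -0.2 0 0.2; 0.5 0.4 5.8 42 -0.2 0 0.2; 0.5 0.4 5.8 58 -0.2 0 0.2; 0.5 0.4 5.8 69 -0.2 0 0.2"

```text
t: 42.3
tool_pos: [504.3, 343.1, 48.4]
ee_rot: [3.14, 0.002, 0.053]
wrist_force: [-0.2, -0.4, -0.7]
width: 0.496
```

>>> servo_tool --moves "0.5 0 0 0 0 0 0; 0.5 0 0 0 0 0 0; 0.5 0 0 0 0 0 0; 0.5 0 0 0 0 0 0; 0.5 0 0 0 0 0 0"

```text
t: 42.8
tool_pos: [504.6, 343.5, 49.0]
ee_rot: [3.141, 0.001, 0.053]
wrist_force: [0.0, -0.2, 0.4]
width: 0.501
```

```bash
python3 -c "
from h import *
import pickle
d=snap('wrist','j2.png',(180,150,480,325),2.6);toolmove([505,343.7,50],3)
"
```

```text
from [504.5 343.4  48.9] yaw 3.02 t 42.85
move [[0.5, -0.3, -1.1], [0.07, 0.06, 0.02]]
```

View pics/j2.png

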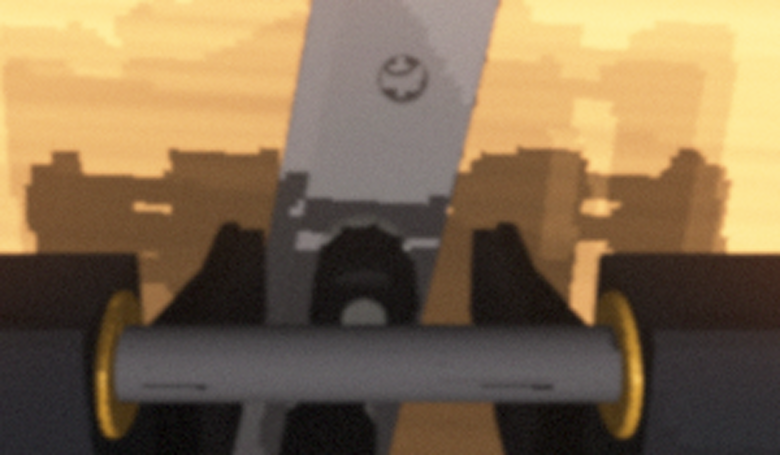

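Same picture as the first pin. Close and lift straight up.

>>> servo_tool --moves "0.5 0.5 0 -0.5 0 0 0; 0.1 0.5 0 -0.5 0 0 0; 0.1 0.5 0 -0.5 0 0 0; 0.1 0.5 0 -0.5 0 0 0; 0.1 0.5 0 -0.5 0 0 0" --grip_force 20

```text
t: 43.35
tool_pos: [505.0, 343.4, 49.4]
ee_rot: [3.14, 0.001, 0.053]
wrist_force: [-0.4, -0.1, 0.5]
width: 0.224
```

>>> servo_tool --moves "0.1 0 0 0 0 0 0; 0.1 0 0 0 0 0 0; 0.1 0 0 -3 0 0 0; 0.1 0 0 -8 0 0 0; 0.1 0 0 -14 0 0 0"

```text
t: 43.85
tool_pos: [505.0, 343.3, 63.8]
ee_rot: [3.14, 0.001, 0.053]
wrist_force: [0.4, -0.2, -0.8]
width: 0.223
```

>>> servo_tool --moves "0.1 0 0 -10 0 0 0; 0.1 0 0 -22 0 0 0; 0.1 0 0 -36 0 0 0; 0.1 0 0 -50 0 0 0; 0.1 0 0 -70 0 0 0"

```text
t: 44.35
tool_pos: [504.8, 343.2, 134.8]
ee_rot: [3.14, 0.002, 0.053]
wrist_force: [-0.4, -0.0, -0.1]
width: 0.223
```

```bash
python3 -c "
from h import *
snap('side','j3s.png',(190,200,320,310),5)
toolmove([524.8,-11.3,143],0.15)
"
```

```text
from [506.5 344.2 138.7] yaw 3.0 t 44.4
move [[-0.3, 356.0, -4.9], [-0.09, -0.13, 2.85]]
```

View pics/j3s.png

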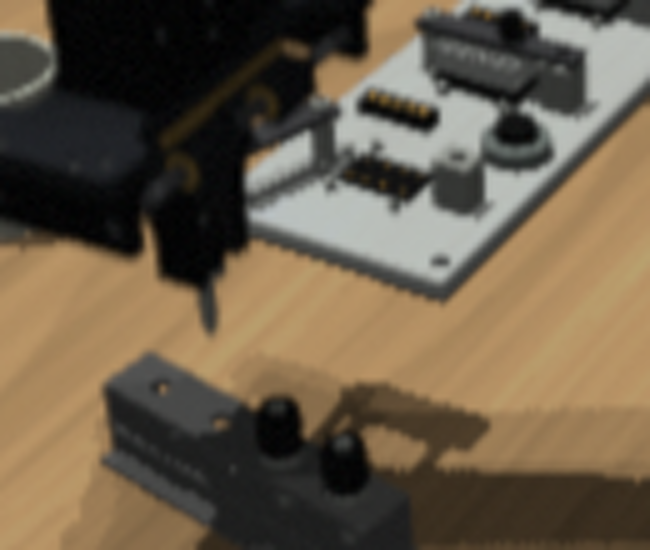

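>>> servo_tool --moves "0.1 0 35 -10 0 0 0; 0.1 0 80 -15 0 0 1; 0.1 0 130 -15 0 0 2; 0.1 0 175 -15 0 0 2.8; 0.1 0 220 -15 0 0 2.8"

```text
t: 44.9
tool_pos: [518.0, 122.6, 154.1]
ee_rot: [-3.139, -0.003, 0.003]
wrist_force: [0.1, -0.3, -0.3]
width: 0.226
```

```bash
python3 -c "
from h import *
toolmove([524.8,-11.3,143],0.15)
"
```

```text
from [518.  122.6 154.1] yaw 0.16 t 44.9
move [[6.4, 134.0, 10.8], [-0.15, -0.17, 0.01]]
```

>>> servo_tool --moves "0.1 2 45 4 0 0 0; 0.1 4 90 8 -0.1 -0.1 0; 0.1 6.4 132 10 -0.1 -0.1 0; 0.1 6.4 134 10 -0.1 -0.1 0; 0.1 6.4 134 10 -0.1 -0.1 0"

```text
t: 45.4
tool_pos: [524.9, -12.5, 144.4]
ee_rot: [-3.14, -0.002, -0.0]
wrist_force: [0.2, 1.2, -1.1]
width: 0.228
```

>>> servo_tool --moves "0.1 0 0 0 0 0 0; 0.1 0 0 0 0 0 0; 0.1 0 0 0 0 0 0; 0.1 0 0 0 0 0 0; 0.1 0 0 0 0 0 0"

```text
t: 45.9
tool_pos: [524.9, -12.0, 144.4]
ee_rot: [-3.14, -0.002, 0.001]
wrist_force: [0.0, 0.4, 0.2]
width: 0.224
```

```bash
python3 -c "
from h import *
import pickle
d=snap('wrist','k1.png',(290,180,360,250),8);pickle.dump(d,open('k1.pkl','wb'))
toolmove([524.8,-11.3,96.5],0.15)
s=sensors.state();p=s['tool_pos']
print(proj(d,[p+[0,0,-39],p+[0,0,-4],[524.8,-11.3,52]]))
"
```

```text
from [524.9 -12.2 144.4] yaw 0.02 t 45.95
move [[-0.2, -0.8, 47.9], [-0.07, -0.11, -0.13]]
[[320.19796191 226.38756817]
 [319.94807286 248.06945967]
 [319.36804513 203.97460724]]
```

View pics/k1.png

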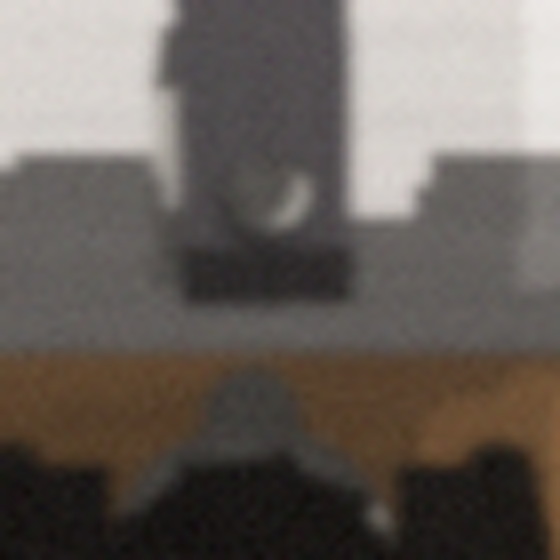

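>>> servo_tool --moves "0.1 0 -0.4 12 0 -0.1 0; 0.1 0 -0.4 25 0 -0.1 0; 0.1 0 -0.4 37 0 -0.1 0; 0.1 0 -0.4 46 0 -0.1 0; 0.1 0 -0.4 47 0 -0.1 0"

```text
t: 46.45
tool_pos: [524.0, -11.9, 95.7]
ee_rot: [-3.141, 0.002, 0.0]
wrist_force: [0.8, -0.5, -0.8]
width: 0.226
```

```bash
python3 -c "
from h import *
import pickle
d=snap('wrist','k2.png',(260,160,380,260),6);pickle.dump(d,open('k2.pkl','wb'))
toolmove([524.8,-11.7,80],0.15);print(sensors.state()['wrist_force'])
"
```

```text
from [524.5 -12.   96.4] yaw 0.01 t 46.5
move [[0.4, -0.2, 16.4], [-0.03, 0.08, -0.14]]
[ 0.08703574 -0.22762707 -0.96448622]
```

View pics/k2.png

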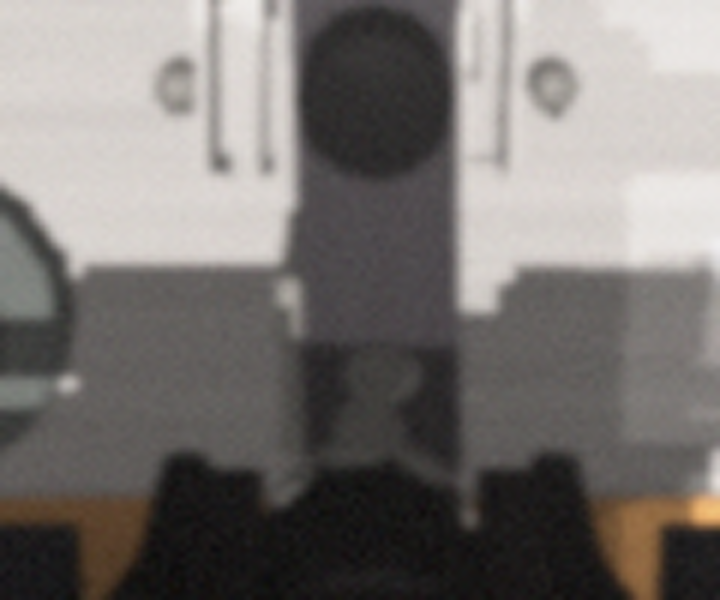

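The tip (367) lines up with the post. The strap hole is about 1.5–2 mm over to the right, which the taper should correct. Insert slowly.

>>> servo_tool --moves "0.1 0.3 0.2 4 0 0 0; 0.1 0.3 0.2 7 0 0 0; 0.1 0.3 0.2 10 0 0 0; 0.1 0.3 0.2 13 0 0 0; 0.1 0.3 0.2 16 0 0 0"

```text
t: 47.0
tool_pos: [524.8, -12.2, 80.2]
ee_rot: [-3.141, 0.001, 0.0]
wrist_force: [0.0, -1.1, 0.3]
width: 0.222
```

>>> servo_tool --moves "0.1 0 0 2 0 0 0; 0.1 0 0 4 0 0 0; 0.1 0 0 5 0 0 0; 0.1 0 0 6 0 0 0; 0.1 0 0 7 0 0 0"

```text
t: 47.5
tool_pos: [524.8, -12.2, 73.2]
ee_rot: [-3.141, 0.001, 0.0]
wrist_force: [0.4, -0.1, 0.3]
width: 0.222
```

```bash
python3 -c "
from h import *
s=sensors.state();print(s['tool_pos'],s['wrist_force'],s['wrist_torque'])
"
```

```text
[524.83114724 -12.17901971  73.24320207] [ 0.44376667 -0.12275462  0.29622901] [-0.03638521  0.03749766  0.00520975]
```

Tip 12 mm into the post with no force. On to home.

>>> servo_tool --moves "0.1 0 0 4 0 0 0; 0.1 0 0 8 0 0 0; 0.1 0 0 12 0 0 0; 0.1 0 0 16 0 0 0; 0.1 0 0 17 0 0 0"

```text
t: 48.0
tool_pos: [524.7, -12.2, 56.0]
ee_rot: [-3.141, 0.002, 0.0]
wrist_force: [-3.1, 0.3, 9.3]
width: 0.222
```

>>> servo_tool --moves "0.1 0 0 0.5 0 0 0; 0.45 0 0 0 0 0 0; 0.45 0 0 0 0 0 0; 0.45 0 0 0 0 0 0; 0.45 0 0 -10 0 0 0"

```text
t: 48.5
tool_pos: [523.8, -12.2, 65.3]
ee_rot: [3.142, 0.004, 0.0]
wrist_force: [-0.6, -0.4, 0.9]
width: 0.429
```

>>> servo_tool --moves "0.45 0 0 -20 0 0 0; 0.45 -10 0 -50 0 0 0; 0.45 -40 0 -80 0 0 0; 0.45 -60 20 -100 0 0 0; 0.45 -70 60 -100 0 0 0"

```text
t: 49.0
tool_pos: [454.8, -70.7, 168.4]
ee_rot: [-3.139, -0.001, 0.005]
wrist_force: [0.9, -0.2, -0.0]
width: 0.451
```

>>> servo_tool --moves "0.45 0 0 0 0 0 0; 0.45 0 0 0 0 0 0; 0.45 0 0 0 0 0 0; 0.45 0 0 0 0 0 0; 0.45 0 0 0 0 0 0"

```text
t: 49.5
tool_pos: [454.8, -70.2, 168.2]
ee_rot: [-3.14, 0.0, 0.006]
wrist_force: [0.3, 0.1, -0.3]
width: 0.451
```

```bash
python3 -c "
from h import *
import pickle
d=snap('wrist','k4.png',(200,0,440,200),3.3);pickle.dump(d,open('k4.pkl','wb'))
toolmove([522,48.3,100],0)
snap('side','k4s.png',(230,160,360,250),6)
"
```

```text
from [454.7 -70.3 168.2] yaw 0.31 t 49.55
move [[67.9, -118.1, 68.4], [-0.12, 0.01, 0.31]]
```

View pics/k4.png

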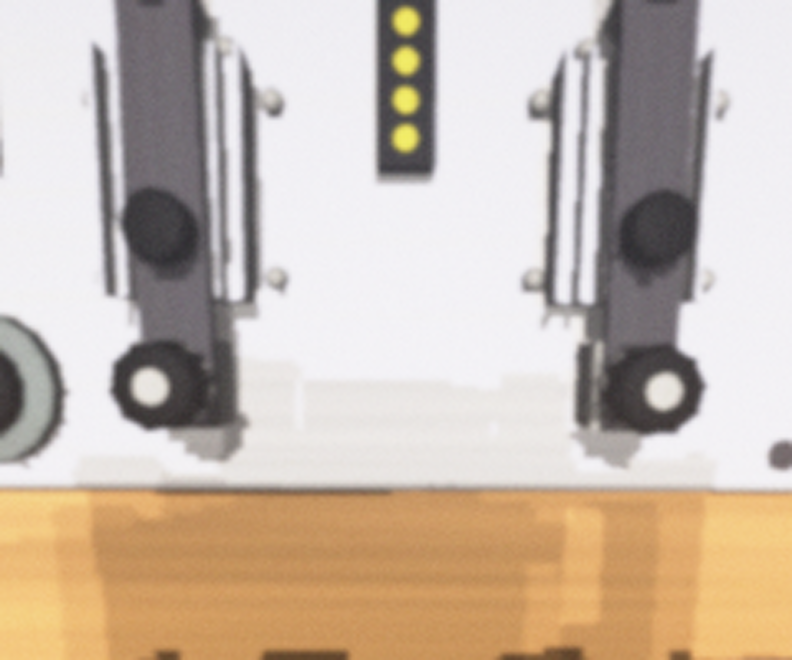

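View pics/k4s.png

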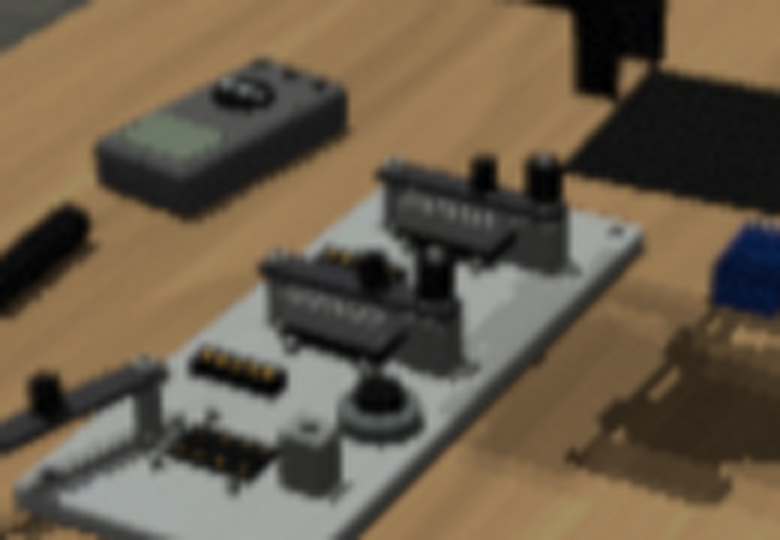

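Both modules are locked, with heads resting on the straps in both views. The start button is next: top at about (522, 48, 31), pressed with closed fingers.

>>> servo_tool --moves "0.2 20 -35 0 0 0 0; 0 40 -75 10 0 0 0; 0 68 -115 30 0 0 0.3; 0 68 -118 60 0 0 0.3; 0 68 -118 68 0 0 0.3"

```text
t: 50.1
tool_pos: [520.6, 49.3, 97.3]
ee_rot: [3.141, 0.005, 0.003]
wrist_force: [-1.0, -0.5, -1.0]
width: 0.08
```

>>> servo_tool --moves "0 0 0 0 0 0 0; 0 0 0 0 0 0 0; 0 0 0 0 0 0 0; 0 0 0 0 0 0 0; 0 0 0 0 0 0 0"

```text
t: 50.6
tool_pos: [521.0, 49.1, 98.1]
ee_rot: [-3.141, 0.004, 0.003]
wrist_force: [-0.1, -0.0, -0.4]
width: 0.007
```

```bash
python3 -c "
from h import *
import pickle
d=snap('wrist','l1.png',(180,100,480,325),2.6)
toolmove([522,48.3,40],0);print(proj(d,[522,47.3,31]))
"
```

```text
from [520.8  49.2  97.9] yaw 0.16 t 50.65
move [[1.4, 0.9, 57.9], [-0.01, 0.23, 0.16]]
[[322.51003559 211.51621875]]
```

View pics/l1.png

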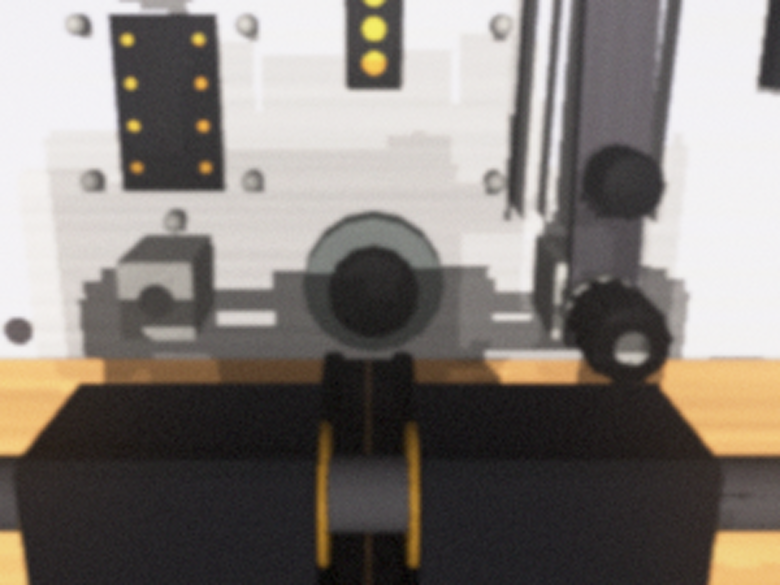

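>>> servo_tool --moves "0 1.3 1 15 0 0.2 0; 0 1.3 1 30 0 0.2 0; 0 1.3 1 45 0 0.2 0; 0 1.3 1 58 0 0.2 0; 0 1.3 1 61 0 0.2 0"

```text
t: 51.15
tool_pos: [521.0, 48.1, 35.2]
ee_rot: [3.141, 0.003, 0.003]
wrist_force: [-2.5, -0.4, 2.9]
width: 0.008
```

>>> servo_tool --moves "0 0 0 2 0 0 0; 0 0 0 4 0 0 0; 0 0 0 6 0 0 0; 0 0 0 7.5 0 0 0; 0 0 0 9 0 0 0"

```text
t: 51.65
tool_pos: [521.5, 48.1, 30.2]
ee_rot: [-3.139, 0.003, 0.002]
wrist_force: [-29.3, -3.0, 75.0]
width: 0.007
```

Contact began at z 35.2, and by z 30.2 the button had bottomed out (75 N, under the limit). Backing off straight up.

>>> servo_tool --moves "0 0 0 -5 0 0 0; 0 0 0 -20 0 0 0; 0 0 0 -50 0 0 0; 0 -30 0 -90 0 0 0; 0 -60 0 -110 0 0 0"

```text
t: 52.15
tool_pos: [462.7, 47.1, 142.9]
ee_rot: [-3.14, 0.0, 0.001]
wrist_force: [0.2, 0.2, 1.2]
width: 0.004
```

>>> servo_tool --moves "0.3 0 45 0 0 0 0; 0.3 -10 90 -20 0 0 0; 0.3 -10 90 -20 0 0 0; 0.3 -10 90 -20 0 0 0; 0.3 -10 90 -20 0 0 0"

```text
t: 52.65
tool_pos: [452.9, -42.1, 162.7]
ee_rot: [-3.14, 0.0, 0.002]
wrist_force: [0.2, 0.4, 0.0]
width: 0.282
```

```bash
python3 -c "
from h import *
import pickle
d=snap('wrist','m1.png',(180,0,500,200),2.5);pickle.dump(d,open('m1.pkl','wb'))
s=sensors.state();print(s['t'],s['tool_pos'],s['wrist_force'])
snap('side','m1s.png',(190,160,360,330),3.5)
d=snap('side','m1z.png',(240,160,350,240),7)
"
```

```text
52.7 [452.78434937 -41.93538648 162.49169068] [ 0.14049179 -0.55021904 -0.44455755]
```

View pics/m1.png

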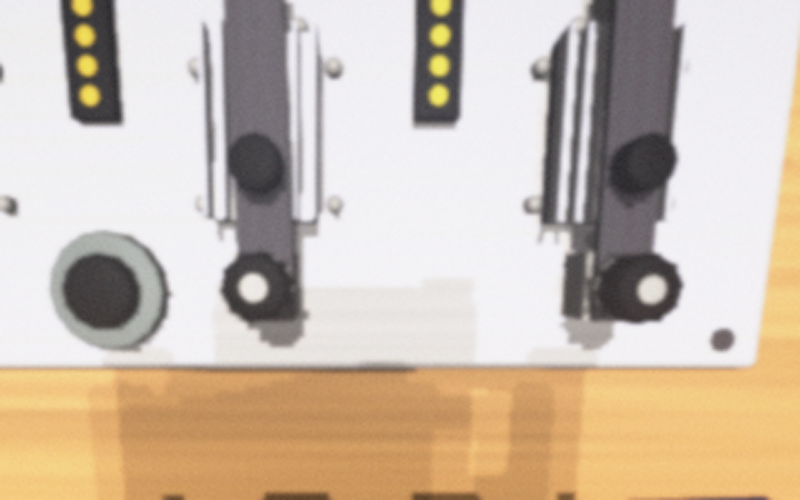

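View pics/m1s.png

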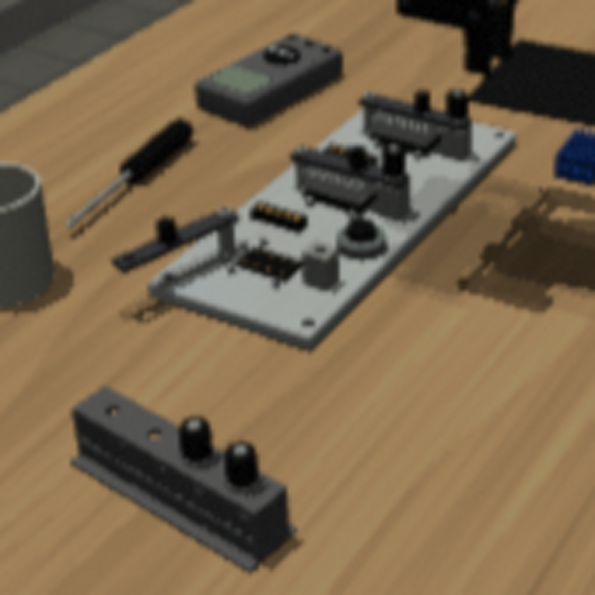

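View pics/m1z.png

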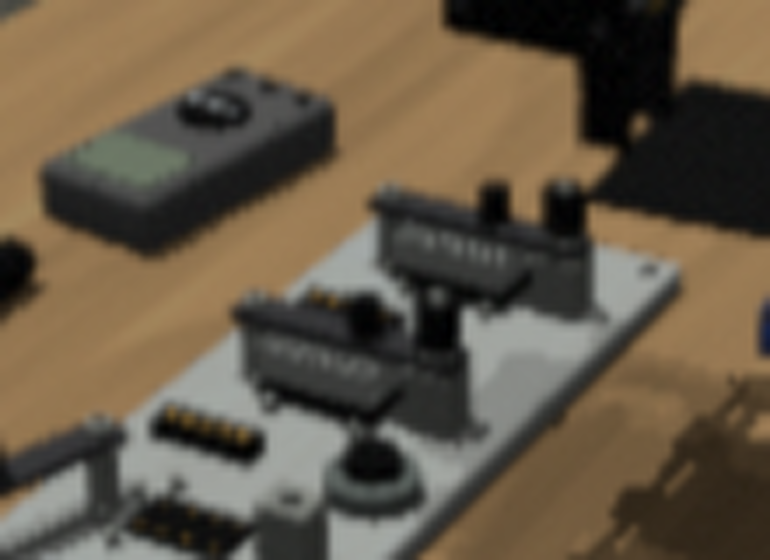

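The locks, the stand and the bystanders look undisturbed. As a check that the button really travelled, I'll triangulate its top height from several views.

```bash
python3 - <<'E'
from h import *
import pickle
f=pickle.load(open('d7.pkl','rb'));c=pickle.load(open('c5.pkl','rb'));m=pickle.load(open('m1.pkl','rb'))
ims=[]
for d,X in((c,(521.9,48,33)),(f,(521.9,48,33)),(m,(521.9,48,33))):
    u,v=proj(d,X)[0].round().astype(int);print(u,v)
    x0,y0=max(u-25,0),max(v-25,0)
    ims.append(cv2.resize(d['frame'][y0:y0+50,x0:x0+50,::-1],(260,260),interpolation=cv2.INTER_CUBIC));print("orig",x0,y0)
cv2.imwrite('pics/n.png',np.hstack(ims))
s=snap('side');pickle.dump(s,open('s2.pkl','wb'))
cv2.imwrite('pics/ns.png',cv2.resize(s['frame'][215:240,280:310,::-1],None,fx=20,fy=20,interpolation=cv2.INTER_CUBIC))
for z in (31,36,40):print(z,proj(s,[[521.9,48,z]]).round(1), proj(s,[[521.9,48,z-6]]).round(1))
E
```

```text
133 161
orig 108 136
258 150
orig 233 125
219 116
orig 194 91
31 [[292.8 225.9]] [[292.8 227.6]]
36 [[292.7 224.4]] [[292.8 226.2]]
40 [[292.7 223.3]] [[292.7 225. ]]
```

View pics/n.png

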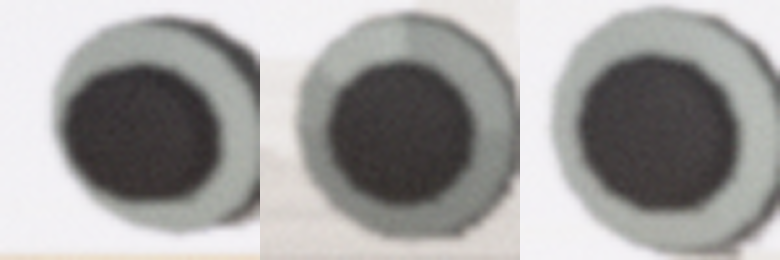

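View pics/ns.png

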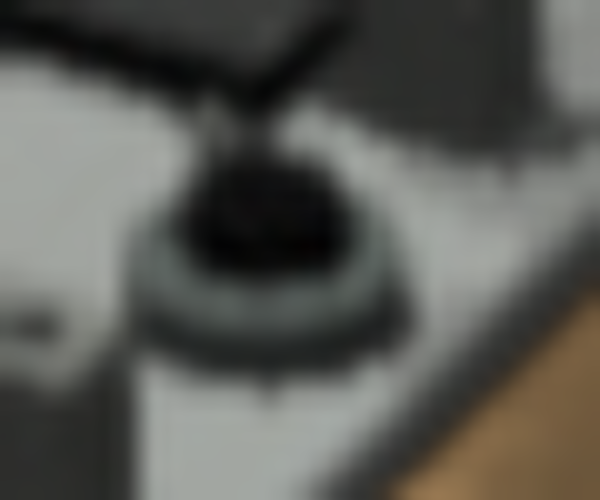

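The side view puts the button top at about z 36, standing roughly 8 mm proud of its housing. So 35 to 30 mm with a hard stop was full travel, and it is up again. Handing in.

```bash
python3 -c "
from bench import job_done
print(job_done())"
```

```text
the job is handed in; nothing more can be done
None
```

I set both modules from the mat into stations, closed the straps, pinned them, pressed the start button, and handed the job in at about 53 s. `job_done()` gives no verdict, so I don't know how it was judged.

**Modules:** There were only two on the mat, both silver; I left the two blue lookalikes alone. They are in the middle station and the one to its right (-y). The last wrist view shows each between its dowels under its strap.

**Locks:** I pulled two pins straight up. Each went home with the gripper at z 56.0 mm, at 5 to 9 N, which puts the head on the strap. Side and wrist views show both upright. I left the middle strap about 2 mm past its post hole and relied on the pin's taper to centre it.

**Start button:** I pressed it only after both locks were in. It went from about z 36 mm to a hard stop at 30 mm, about its 6 mm travel, and the side view shows it up again.

**Other things:** The stand is upright with two pins left, and the multimeter, mug and screwdriver look undisturbed by eye. The robot is clear of everything.

**What disagreed or went wrong:**
- **Button height:** the wrist cameras gave about 31 mm for the button top, but the contact and the side view gave about 36 mm. Because of this the press peaked at 75 N on the wrist, more than I intended but under the 120 N limit.
- **Wrist camera:** it read y about 1 mm off, which I corrected for.
- **First strap:** its knob slipped in the jaws partway through the swing, so I regripped it and finished.

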